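# Put the carved panels away under the drying rack and drop its stop bar home

## Task

Put all the small carved panels lying on the bench away under the low slatted drying rack: first lift the stop bar over its bump and slide it fully open, then slide every panel flat under the slats, right in behind the line of the bar. Then close the bar again, lifting it over the bump so that it drops fully home, and leave the other tools and carvings where they are.

Things in the scene. Friction and masses are not known exactly. Their poses are not given: they have to be found in the camera images.
- rack: Low slatted rack of darker wood, fixed to the bench, its floor the bare bench. Origin at bench level in the middle of the mouth, on the line of the stop bar (bar 12 mm thick, along rack y at x = 0); +x points into the rack, +y left, z up. Mouth 240 mm wide (y -120 to 120 mm). Roof of three slats from x = 30 to 137 mm: underside 28 mm, top 38 mm above the bench.
- rack_back (a point): Middle of the rack's back stop, on its inner face at bench level, 134 mm behind the bar's line. A panel pushed lengthwise against it still shows 6 mm in front of the first slat, its centre 79 mm behind the bar's line. Side walls (12 mm thick) run from x = 30 mm back. Axes as the rack's.
- rack_bump (a point): Middle of the top of a fixed steel bump under the right-hand end of the bar: 9 mm high, 12 mm long (rack y), at rack x = 0, y = -174 mm. Beside it a steel track (10 mm high, rack x = 8 to 30 mm, y = -125 to -450 mm) carries the bar's runner, which has two pins 65 mm high.
- runner (a joint): Travel of the bar to the right (rack -y), m: 0 shut across the mouth, 0.275 fully open, mouth clear with 27 mm to spare. About 1 N of friction; stays where left. A tooth under the bar's right end hooks over the bump: shut, travel is 0 to 0.003; past the bump it is over 0.031. Unless lifted at least 8 mm the bar cannot pass the bump, either way, however hard it is pushed.
- bar (a joint): Lift of the stop bar above its lowest position, m, 0 to 0.03. The bar weighs 0.25 kg and falls back by itself. Home means lift 0 with travel 0; with the tooth standing on the bump the lift reads about 0.007.
- bar_grip (a point): Point to grip on the bar's handle, an upright wooden block 20 mm (rack x) by 28 mm (rack y) on the pale stop bar, level with the middle of the mouth when shut. Handle top 80 mm, this point (on its axis) 62 mm and the bar's own top 32 mm above the bench when the bar is down; they rise with it. Axes as the rack's. Moves with the bar.
- panel1: Carved panel of pale wood, 110 x 44 mm, lying flat: an 18 mm thick board with a raised flat-topped carving 90 x 26 mm in the middle, 22.5 mm high in all; about 90 g. Two to four of these panels are present. Origin at the centre of its underside, x along its length, z up.
- panel2: Carved panel of pale wood, 110 x 44 mm, lying flat: an 18 mm thick board with a raised flat-topped carving 90 x 26 mm in the middle, 22.5 mm high in all; about 90 g. Two to four of these panels are present. Origin at the centre of its underside, x along its length, z up.
- panel3: Carved panel of pale wood, 110 x 44 mm, lying flat: an 18 mm thick board with a raised flat-topped carving 90 x 26 mm in the middle, 22.5 mm high in all; about 90 g. Two to four of these panels are present. Origin at the centre of its underside, x along its length, z up.
- panel4: Carved panel of pale wood, 110 x 44 mm, lying flat: an 18 mm thick board with a raised flat-topped carving 90 x 26 mm in the middle, 22.5 mm high in all; about 90 g. Two to four of these panels are present. Origin at the centre of its underside, x along its length, z up.
- rosette: Bystander: a round carved flower of pale wood, 76 mm across, 27 mm high. Origin at the centre of its underside.
- gouge1: Bystander: a carving gouge, 250 mm long, turned wooden handle, narrow steel blade, lying on the bench. Origin between handle and blade, at bench level; blade along +x.
- gouge2: Bystander: a carving gouge with a wider blade, otherwise as the first.
- mallet: Bystander: a round wooden mallet lying on its side, 250 mm long, head 72 mm thick. Origin under the joint of handle and head, at bench level; head along +x.
- glue: Bystander: a pale plastic bottle standing upright, 64 mm across, 160 mm high. Origin at the centre of its underside.
- stone: Bystander: a grey sharpening stone 160 x 60 x 25 mm. Origin at the centre of its underside.
- pot: Bystander: an empty terracotta pot, 84 mm across, 100 mm high. Origin at the centre of its underside.
- bracket: Bystander: a flat scroll-ended bracket of pale wood, about 170 x 60 mm, 33 mm high. Origin at the centre of its underside.
Mind the look-alikes: they are no part of the job. What is shaped like the panel4 but pink or yellow is not meant.

How it is judged:
By the outcome, as a careful person would: the job done as asked, in the order asked, and still so for the second after the job is handed in, with the robot touching nothing.
Of panel1, panel2, panel3, panel4 only 2 to 4 are there at a start; the rules pass over those that are not, and their reading is None.
At some moment in a run one of panel1, panel2, panel3, panel4 may be knocked a few centimetres aside while the robot is not near it.
Once in a run the grip may slacken for a moment while it holds something.
It also fails if it takes over 210 s, if anything falls off the work surface, if the arm or the gripper's body presses on something with over 40 N, if the wrist force passes 120 N, or if a joint passes its speed limit or range.

## Robot

A 7-joint arm with a two-finger parallel gripper is mounted at the origin on the work surface. World frame = base frame: x ahead of the robot, y to its left, z up, the work surface at z = 0. Lengths are in m, angles in rad, forces in N, time in s.
With the tool pointing down it reaches from about 0.35 to 0.9 m from the base axis. Payload 7.2 kg.
Tool frame: the origin (TCP) lies at the very end of the fingers, on their centre line; the grasp point (between the pads) lies 19 mm behind it; z points along the fingers, y is the direction in which the jaws open and shut (so a half turn about z gives the same grasp; the last joint's range is limited). The gripper opens to 88 mm and grips with 3 to 60 N. Pads are 20 mm wide; open, the fingers measure 115 mm over their backs; the gripper's body (75 mm by 178 mm) begins 61 mm behind the grasp point.
Start: joints at [1.185, 0.411, -0.013, 1.596, 0.006, 1.134, -0.082], TCP at [0.195, -0.594, 0.19] pointing down, gripper open.
Joint ranges: [-2.95, 2.95], [-0.29, 1.99], [-1.47, 1.44], [0.14, 2.54], [-1.03, 4.17], [0.13, 1.85], [-2.86, 2.86]. Speed limits (rad/s): [2.39, 2.39, 3.01, 3.01, 3.14, 3.14, 3.14].

## Interface

Orientations are given as a 3x3 rotation matrix whose columns are the frame's x, y, z axes.
In Python, from bench import observe, snapshot, camera_info, finish_job gives the robot as it stands. The module is installed in compiled form; this text tells all that it offers.
- The arm moves only by the shell command python3 -m pendant 'ROWS' [FORCE]. ROWS is JSON, a list of rows, each a list of 3 entries, a list of its own where there are three numbers: the opening in per cent of the stroke, from 0 (shut) to 100 (fully open), then the shift along the tool's x, y, z in units of 25 mm (1.0 is 25 mm), then the turn, a rotation vector about the tool's x, y, z in units of 5 degrees (1.0 is 5 degrees). In form: [[jaw, [x, y, z], [ax, ay, az]], ...]. A call has 1 to 12 rows; each row shifts and turns the pose as measured when the row begins, along the tool's axes as they then stand; what a row does not reach is not made up. A row lasts 1/12 s, in which the tool goes at most 41.7 mm and 7.16 degrees, less where a joint would pass 70% of its speed; a pose out of reach is approached as far as the arm can. A call is refused whole if a number of a shift passes 1 or a number of a turn 1, either way. A call with a gripper value outside its range is refused whole. The fingers move at their own pace and stop on an object; FORCE is the grip in N (left out, the last holds). Time passes only in rows, so rows that do not move let the fingers close. It gives the time, the measured TCP pose, the force and the opening at its end, in the units of the state.
- observe(): the state, without advancing time (a new reading comes with each control period).
- snapshot(name): name is "side" or "top"; returns the picture (400x640x3 uint8, red, green, blue); there is no depth.
- camera_info(name): a dict with "K" (3x3 intrinsics, pixels), "D" ([k1, k2, p1, p2, k3] as OpenCV has them; the pictures are not rectified), "R" (3x3) and "t" (3): a world point X has camera coordinates R X + t. Camera axes: x right, y down, z forward; pixel columns grow to the right and rows downward; lengths in m; the calibration is good to about 2 mm. A picture is of the moment at which its call begins. camera_info takes no time and is no camera call.
- finish_job(): hands the job in, once; it reports no verdict.
The state is a dict: "time": time; "joint_pos": joint angles; "joint_vel": joint speeds; "tau": joint torques, N m; "eef_pos": TCP position; "tool_rot": TCP orientation; "contact_force": force on the tool from outside, world axes, zero at the start; "moment": the same for the moment, N m; "gripper_width": opening from 0.0 (shut) to 1.0 (fully open).
Only numpy, scipy, OpenCV 4.12 (cv2) and the standard library are available. Lean on these libraries where they do the work, as an engineer would, in place of code of your own. Each camera call takes 0.05 s, during which the arm holds its last target.

## Working session

There is one attempt and no reset: what is moved stays moved. The work goes in short steps, Python scripts to look and compute and a shell command to move; the robot and the scene stay as the last step left them, time stands still between calls to the robot, and variables do not carry over. Pictures are saved under pics/ and viewed, and the job is handed in when it is done.

```bash
mkdir -p pics; ls
python3 - <<'E'
from bench import *
import cv2,numpy as np
for n in("top","side"):
    im=snapshot(n); cv2.imwrite(f"pics/{n}0.png",im[:,:,::-1])
    c=camera_info(n); print(n,np.round(c["K"],1).tolist(),c["D"],np.round(c["R"],3).tolist(),np.round(c["t"],3), 'pos',np.round(-np.array(c["R"]).T@c["t"],3))
s=observe(); print({k:np.round(v,3).tolist() for k,v in s.items()})
E
```

```text
pics
top [[379.7, 0.0, 317.7], [0.0, 379.7, 208.4], [0.0, 0.0, 1.0]] [-0.05876204  0.          0.          0.          0.        ] [[0.003, -1.0, -0.007], [-0.993, -0.002, -0.122], [0.122, 0.007, -0.993]] [-0.002  0.554  1.106] pos [ 0.415 -0.009  1.166]
side [[453.3, 0.0, 318.0], [0.0, 453.3, 197.4], [0.0, 0.0, 1.0]] [-0.12173397  0.          0.          0.          0.        ] [[-0.956, -0.293, 0.003], [-0.22, 0.712, -0.667], [0.193, -0.638, -0.745]] [0.537 0.184 1.623] pos [0.241 1.062 1.331]
{'time': 0.1, 'joint_pos': [1.185, 0.412, -0.013, 1.597, 0.006, 1.134, -0.082], 'joint_vel': [0.0, -0.001, 0.002, -0.004, -0.002, -0.002, -0.0], 'tau': [0.004, -58.91, 0.645, -29.171, -0.054, 0.014, 0.0], 'eef_pos': [0.195, -0.593, 0.189], 'tool_rot': [[0.95, 0.313, -0.001], [0.313, -0.95, 0.001], [-0.0, -0.001, -1.0]], 'contact_force': [1.154, 0.972, 0.524], 'moment': [-0.034, 0.021, -0.052], 'gripper_width': 1.004}
```

View pics/top0.png

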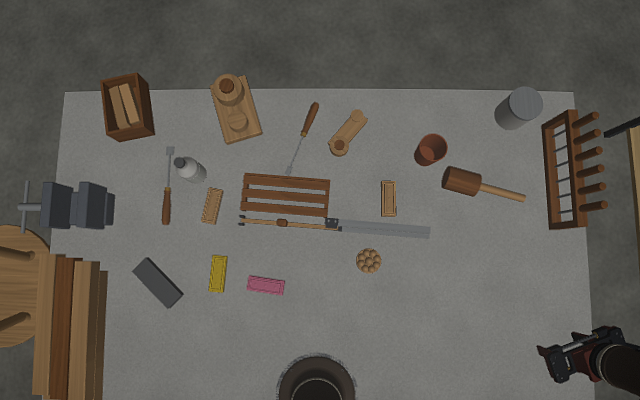

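View pics/side0.png

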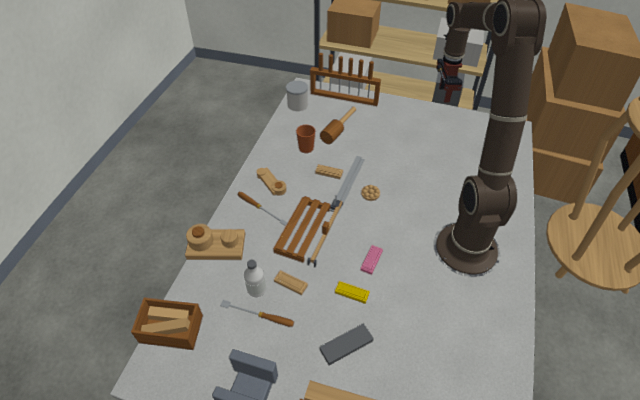

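```bash
cat > h.py <<'E'
from bench import *
import cv2,numpy as np
def ray(n,px):
    c=camera_info(n);K=np.array(c["K"]);D=np.array(c["D"]);R=np.array(c["R"]);t=np.array(c["t"])
    u=cv2.undistortPoints(np.array(px,float).reshape(-1,1,2),K,D).reshape(-1,2)
    d=np.c_[u,np.ones(len(u))]@R
    return -R.T@t,d
def onplane(n,px,z):
    o,d=ray(n,px); return o+d*((z-o[2])/d[:,2])[:,None]
def proj(n,X):
    c=camera_info(n);r,_=cv2.Rodrigues(np.array(c["R"]))
    return cv2.projectPoints(np.array(X,float).reshape(-1,1,3),r,np.array(c["t"]),np.array(c["K"]),np.array(c["D"]))[0].reshape(-1,2)
def tri(p,q):
    (o1,d1),(o2,d2)=ray("top",[p]),ray("side",[q])
    A=np.c_[d1[0],-d2[0]];s=np.linalg.lstsq(A,o2-o1,rcond=None)[0]
    a,b=o1+d1[0]*s[0],o2+d2[0]*s[1]
    return (a+b)/2,np.linalg.norm(a-b)
def crop(n,x0,y0,x1,y1,f,name,im=None):
    im=snapshot(n) if im is None else im
    cv2.imwrite("pics/"+name,cv2.resize(im[y0:y1,x0:x1,::-1],None,fx=f,fy=f,interpolation=cv2.INTER_CUBIC))
E
python3 - <<'E'
from h import *
t=snapshot("top");np.save("t0.npy",t);s=snapshot("side");np.save("s0.npy",s)
crop("top",190,160,440,310,3,"c1.png",t)
crop("side",230,150,390,310,3.7,"c2.png",s)
crop("top",95,65,265,145,4,"c3.png",t)
E
```

```text
(no output)
```

View pics/c1.png

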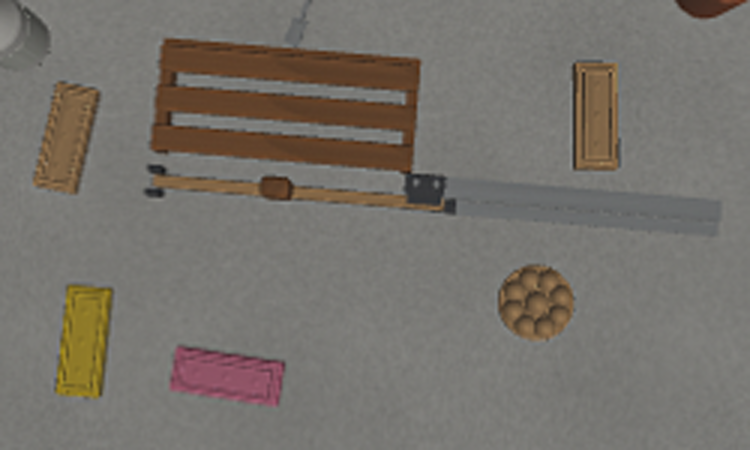

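View pics/c2.png

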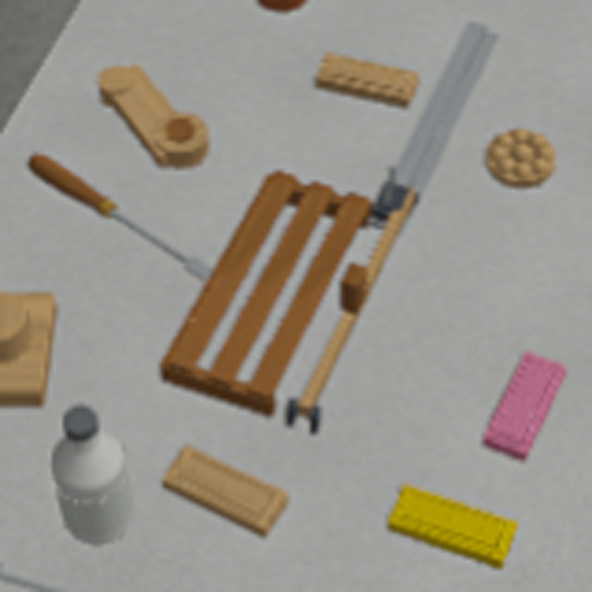

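View pics/c3.png

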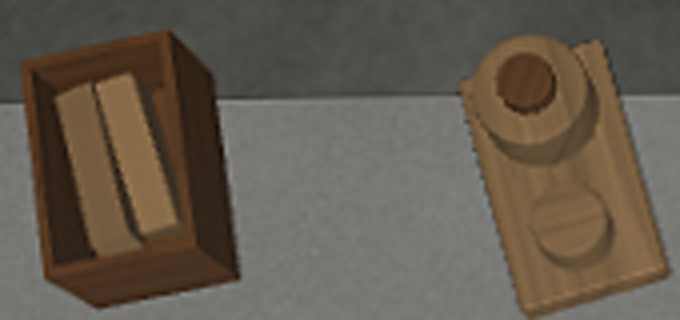

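Run:
```python
from h import *
t=np.load("t0.npy").astype(int);s=np.load("s0.npy").astype(int)
for n,im in(("top",t),("side",s)):
    r,g,b=im[...,0],im[...,1],im[...,2]
    # wood: red-blue diff
    m=((r-b)>40).astype(np.uint8)
    nl,L,st,ce=cv2.connectedComponentsWithStats(m)
    for i in range(1,nl):
        if st[i,4]>60:
            cc,_=cv2.findContours((L==i).astype(np.uint8),0,1)
            rr=cv2.minAreaRect(max(cc,key=len))
            print(n,st[i].tolist(),np.round(ce[i],1),[np.round(x,1) for x in rr],im[L==i].mean(0).round())
```

```text
top [100, 73, 45, 68, 1504] [123.4 104.2] [array([121.8, 106.9]), array([64.5, 38.5]), np.float64(82.5)] [105.  78.  52.]
top [210, 74, 52, 70, 2257] [234.8 108.6] [array([234.4, 106.4]), array([68. , 37.6]), np.float64(74.1)] [117.  92.  64.]
top [301, 103, 17, 34, 179] [309.9 118.8] [array([309.9, 119.3]), array([ 5.6, 35.5]), np.float64(21.8)] [91. 63. 39.]
top [328, 110, 40, 46, 803] [347.1 132.6] [array([348.3, 132.4]), array([20.4, 49.7]), np.float64(37.7)] [120.  94.  66.]
top [568, 110, 20, 117, 803] [577.2 168.9] [array([577.6, 167.8]), array([116.9,   9.9]), np.float64(85.1)] [87. 58. 36.]
top [630, 126, 10, 96, 487] [636.2 158.7] [array([634.5, 173.5]), array([95.,  9.]), np.float64(90.0)] [125. 106.  74.]
top [545, 129, 16, 94, 760] [552.6 175.5] [array([552.8, 175.3]), array([93.5,  8.8]), np.float64(85.5)] [88. 60. 38.]
top [419, 134, 29, 32, 376] [429.3 147.3] [array([433.3, 148.1]), array([29.9, 27.7]), np.float64(76.8)] [96. 58. 42.]
top [445, 170, 81, 32, 874] [476.9 186. ] [array([485.7, 189.4]), array([79.6, 18.3]), np.float64(17.7)] [104.  76.  52.]
top [242, 173
[... 3533 characters left out ...]
5 258.6] [array([371.6, 258.8]), array([11.6, 25.9]), np.float64(26.6)] [174. 102. 129.]
side [274, 270, 34, 24, 393] [290.4 281.9] [array([290.4, 281.7]), array([31.8, 12.5]), np.float64(26.6)] [150. 122.  83.]
side [335, 281, 35, 23, 452] [351.8 291.5] [array([351.7, 291.4]), array([33.7, 13.6]), np.float64(19.4)] [162. 143.  12.]
side [131, 297, 72, 52, 2806] [167.2 322.7] [array([166.5, 322.4]), array([68.5, 45.6]), np.float64(7.3)] [115.  85.  51.]
side [258, 312, 36, 14, 214] [276.5 318.6] [array([275.6, 318.1]), array([36. ,  6.6]), np.float64(18.4)] [114.  78.  41.]
side [304, 380, 71, 20, 705] [329.3 393. ] [array([339. , 389.5]), array([70., 19.]), np.float64(0.0)] [159. 130.  88.]
```

Run:
```python
from h import *
P=lambda n,p,z:print(n,p,np.round(onplane(n,p,z)*1000,1).tolist())
P("top",[[240.2,210.2],[327,217.3],[245,173],[329.7,179.7]],.038)
P("top",[[281.7,221.5]],.08)
# side crop corners (scale 3.7, off 230,150)
f=lambda l:[[230+a/3.7,150+b/3.7] for a,b in l]
P("side",f([[273,393],[366,203],[165,362],[276,174]]),.038)
P("side",f([[355,268]]),.08)
# panels board outline
for n,c,z in(("top",[[211.4,205.5],[388.5,198.5]],.018),("side",[[290.4,281.7],[328.9,170.9]],.012)): P(n,c,z)
for n,c in(("top",(211.4,205.5)),):
    print(tri((211.6,205.5),(290.4,281)),tri((388.7,198.4),(328.9,170.3)))
# long axes from minAreaRect
t=np.load("t0.npy").astype(int)
m=((t[...,0]-t[...,2])>35).astype(np.uint8)
for (x,y) in((211,205),(388,198)):
    nl,L=cv2.connectedComponents(m); 
    cc,_=cv2.findContours((L==L[y,x]).astype(np.uint8),0,1)
    w=onplane("top",cc[0].reshape(-1,2),.018)[:,:2].astype(np.float32)
    print(cv2.minAreaRect(w))
```

```text
top [[240.2, 210.2], [327, 217.3], [245, 173], [329.7, 179.7]] [[547.6, 231.6, 38.0], [526.8, -28.9, 38.0], [661.5, 220.2, 38.0], [640.9, -37.1, 38.0]]
top [[281.7, 221.5]] [[510.2, 101.9, 80.0]]
side [[303.78378378378375, 256.2162162162162], [328.9189189189189, 204.86486486486487], [274.5945945945946, 247.83783783783784], [304.5945945945946, 197.02702702702703]] [[542.9, 228.8, 38.0], [525.2, -20.8, 38.0], [651.1, 225.6, 38.0], [625.3, -31.4, 38.0]]
side [[325.94594594594594, 222.43243243243245]] [[503.2, 96.2, 80.0]]
top [[211.4, 205.5], [388.5, 198.5]] [[564.3, 325.3, 18.0], [586.8, -217.3, 18.0]]
side [[290.4, 281.7], [328.9, 170.9]] [[559.6, 323.7, 12.0], [582.4, -220.4, 12.0]]
(array([0.56177442, 0.32435678, 0.01761805]), np.float64(0.005092559510651849)) (array([ 0.58459948, -0.21835191,  0.01752   ]), np.float64(0.005220340799956196))
((0.5645298957824707, 0.32512950897216797), (0.044121935963630676, 0.10860715061426163), 78.64119720458984)
((0.5873563885688782, -0.2174684852361679), (0.04009664058685303, 0.10870902240276337), 88.89885711669922)
```

```bash
cat >> h.py <<'E'
RO=np.array([.507,.102,0]);RY=-4.5
def rackw(x,y,z=0):
    a=np.radians(RY);c,s=np.cos(a),np.sin(a)
    return RO+[c*x-s*y,s*x+c*y,z]
def st():
    s=observe();R=np.array(s["tool_rot"]);p=np.array(s["eef_pos"])
    d=p-RO;a=np.radians(RY);c,q=np.cos(a),np.sin(a)
    print("t%.2f p"%s["time"],np.round(p*1000,1),"yaw %.1f"%np.degrees(np.arctan2(R[1,0],R[0,0])),"tilt",np.round(np.degrees(R[:2,2]),1),"rack",np.round([1000*(c*d[0]+q*d[1]),1000*(-q*d[0]+c*d[1])],1),"F",np.round(s["contact_force"],1),"w %.1f"%(100*s["gripper_width"]),"q",np.round(s["joint_pos"],2))
    return s,R,p
def go(X,yaw):
    """rotation (units of 5deg, tool axes) to level+yaw; shift (25mm units) in the tool axes AFTER that turn"""
    from scipy.spatial.transform import Rotation as Ro
    s,R,p=st();a=np.radians(yaw);c,q=np.cos(a),np.sin(a)
    T=np.array([[c,q,0],[q,-c,0],[0,0,-1.]])
    print("turn",np.round(np.degrees(Ro.from_matrix(R.T@T).as_rotvec())/5,2),"shift after",np.round(T.T@(np.array(X)-p)/.025,2),"shift now",np.round(R.T@(np.array(X)-p)/.025,2))
E
python3 - <<'E'
from h import *
go(rackw(0,0,.15),RY)
E
```

```text
t0.20 p [ 195.2 -593.4  189.4] yaw 18.2 tilt [-0.  0.] rack [-256.3 -717.7] F [ 0.2  0.6 -0.3] w 99.7 q [ 1.18  0.41 -0.01  1.6   0.01  1.13 -0.08]
turn [-0.01  0.    4.54] shift after [ 10.25 -28.71   1.58] shift now [ 20.54 -22.52   1.6 ]
```

```bash
python3 -m pendant '[[68,[0,0,0],[0,0,1]],[68,[0,0,0],[0,0,1]],[68,[0,0,0],[0,0,1]],[68,[0,0,0],[0,0,1]],[68,[0.3,-0.8,0],[0,0,0.5]],[68,[0.3,-0.8,0],[0,0,0]],[68,[0.3,-0.8,0],[0,0,0]],[68,[0.3,-0.8,0],[0,0,0]]]' 20; python3 -c "
from h import *
go(rackw(0,0,.15),RY)"
```

```text
time: 0.87
eef_pos: [0.2281, -0.5163, 0.1866]
tool_rot: [[0.995, -0.103, -0.004], [-0.103, -0.995, 0.003], [-0.004, -0.003, -1.0]]
contact_force: [-0.6, -0.1, 0.5]
gripper_width: 0.681
t0.87 p [ 228.1 -516.3  186.6] yaw -5.9 tilt [-0.2  0.2] rack [-229.6 -638.3] F [-0.6 -0.1  0.5] w 68.1 q [ 1.03  0.31  0.05  1.75 -0.01  1.08 -0.59]
turn [-0.03  0.05 -0.28] shift after [  9.18 -25.53   1.46] shift now [  8.57 -25.74   1.49]
```

```bash
python3 -m pendant '[[68,[0.35,-1,0],[0,0,-0.3]],[68,[0.35,-1,0],[0,0,0]],[68,[0.35,-1,0],[0,0,0]],[68,[0.35,-1,0],[0,0,0]],[68,[0.35,-1,0],[0,0,0]],[68,[0.35,-1,0],[0,0,0]],[68,[0.35,-1,0],[0,0,0]],[68,[0.35,-1,0],[0,0,0]],[68,[0.35,-1,0],[0,0,0]],[68,[0.35,-1,0],[0,0,0]],[68,[0.35,-1,0],[0,0,0]],[68,[0.35,-1,0],[0,0,0]]]'; python3 -c "
from h import *
go(rackw(0,0,.15),RY)"
```

```text
time: 1.87
eef_pos: [0.3589, -0.2112, 0.1861]
tool_rot: [[0.997, -0.078, -0.005], [-0.078, -0.997, 0.002], [-0.005, -0.002, -1.0]]
contact_force: [-0.2, 0.7, 0.6]
gripper_width: 0.677
t1.87 p [ 358.9 -211.2  186.1] yaw -4.5 tilt [-0.3  0.1] rack [-123.  -323.8] F [-0.2  0.7  0.6] w 67.7 q [ 0.62  0.07 -0.21  2.06  0.02  1.02 -1.25]
turn [-0.02  0.06  0.  ] shift after [  4.92 -12.95   1.45] shift now [  4.93 -12.95   1.44]
```

```bash
python3 -m pendant '[[68,[0.35,-1,0],[0,0,0]],[68,[0.35,-1,0],[0,0,0]],[68,[0.35,-1,0],[0,0,0]],[68,[0.35,-1,0],[0,0,0]],[68,[0.35,-1,0],[0,0,0]],[68,[0.35,-1,0],[0,0,0]],[68,[0.35,-1,0],[0,0,0]],[68,[0.35,-1,0],[0,0,0]]]'; python3 -c "
from h import *
go(rackw(0,0,.15),RY)"
```

```text
time: 2.53
eef_pos: [0.4463, -0.007, 0.1869]
tool_rot: [[0.997, -0.079, -0.003], [-0.079, -0.997, 0.0], [-0.003, -0.0, -1.0]]
contact_force: [0.8, -1.1, -0.0]
gripper_width: 0.681
t2.53 p [446.3  -7.  186.9] yaw -4.5 tilt [-0.2  0. ] rack [ -51.9 -113.4] F [ 0.8 -1.1 -0. ] w 68.1 q [ 0.3   0.14 -0.43  1.99  0.07  1.03 -1.81]
turn [-0.    0.03 -0.01] shift after [ 2.08 -4.54  1.48] shift now [ 2.08 -4.54  1.47]
```

```bash
python3 -m pendant '[[68,[0.4,-0.9,0.3],[0,0,0]],[68,[0.4,-0.9,0.3],[0,0,0]],[68,[0.4,-0.9,0.3],[0,0,0]],[68,[0.4,-0.9,0.3],[0,0,0]],[68,[0.4,-0.8,0.3],[0,0,0]],[68,[0,0,0],[0,0,0]]]'; python3 -c "
from h import *
go(rackw(0,0,.15),RY)
crop('top',220,140,380,260,5,'d1.png')
crop('side',250,130,410,280,4,'d2.png')"
```

```text
time: 3.03
eef_pos: [0.5085, 0.11, 0.1485]
tool_rot: [[0.997, -0.074, 0.0], [-0.074, -0.997, 0.003], [0.0, -0.003, -1.0]]
contact_force: [0.6, 0.4, -0.1]
gripper_width: 0.68
t3.03 p [508.5 110.  148.5] yaw -4.3 tilt [0.  0.2] rack [0.8 8.1] F [ 0.6  0.4 -0.1] w 68.0 q [ 0.09  0.32 -0.48  1.87  0.17  0.99 -2.11]
turn [-0.03 -0.    0.05] shift after [-0.03  0.32 -0.06] shift now [-0.04  0.32 -0.06]
```

View pics/d1.png

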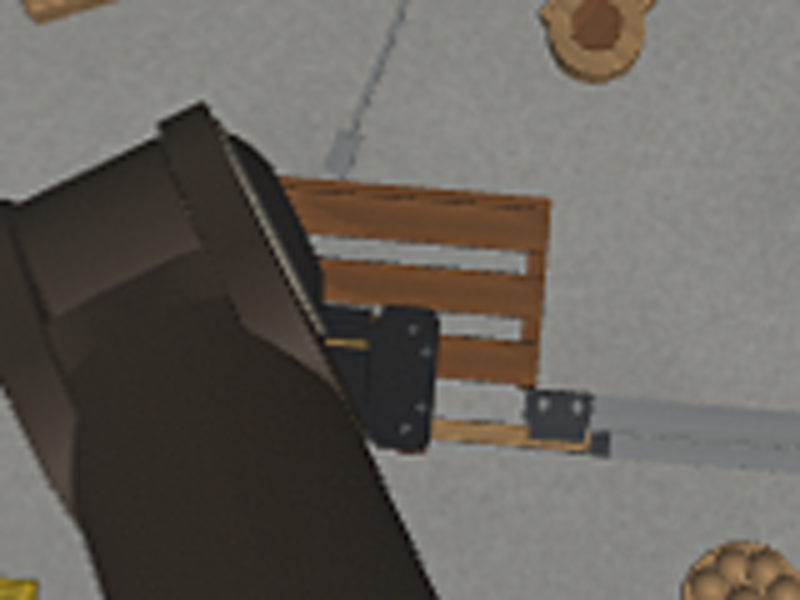

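View pics/d2.png

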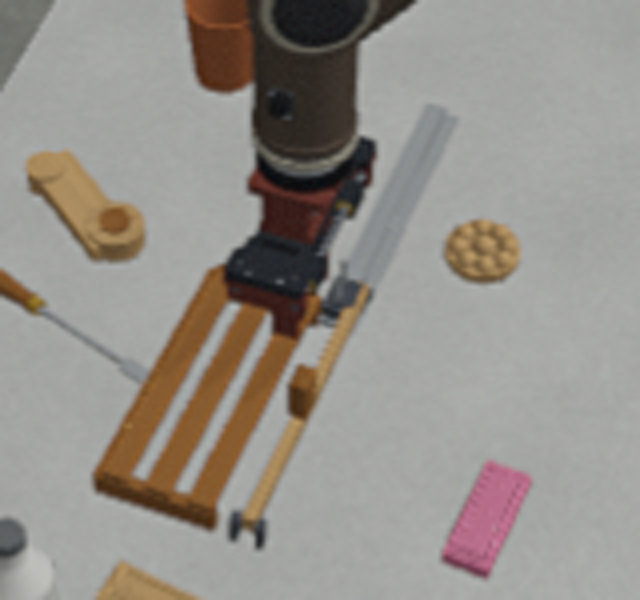

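```bash
python3 -c "
from h import *
s,R,p=st()
q=proj('side',[p,p+R@[0,.036,0],p-R@[0,.036,0],rackw(0,0,.08),rackw(0,0,.062)])
print((q-[250,130])*4)"
```

```text
t3.13 p [507.4 106.5 149.2] yaw -4.4 tilt [-0.  0.] rack [0.1 4.5] F [ 0.3 -0.4  0.3] w 68.2 q [ 0.09  0.31 -0.48  1.88  0.17  0.99 -2.11]
[[297.00522808 326.74499226]
 [311.89301623 297.03372011]
 [281.67966674 357.32076832]
 [297.85367918 373.62601314]
 [297.57413723 386.2591113 ]]
```

```bash
python3 -c "
from h import *
crop('side',300,180,350,250,8,'d3.png')
s,R,p=st()
q=proj('side',[p,p+R@[0,.036,0],p-R@[0,.036,0],rackw(0,0,.08),rackw(0,0,.062)])
print((q-[300,180])*8)"
```

```text
t3.18 p [507.4 105.4 149.5] yaw -4.5 tilt [0. 0.] rack [0.1 3.4] F [-0.5 -0.2 -0.8] w 67.9 q [ 0.1   0.31 -0.48  1.88  0.17  0.99 -2.11]
[[194.79439857 251.01715263]
 [224.67048196 191.65153846]
 [164.04092981 312.10800216]
 [195.70735836 347.25202629]
 [195.14827446 372.5182226 ]]
```

View pics/d3.png

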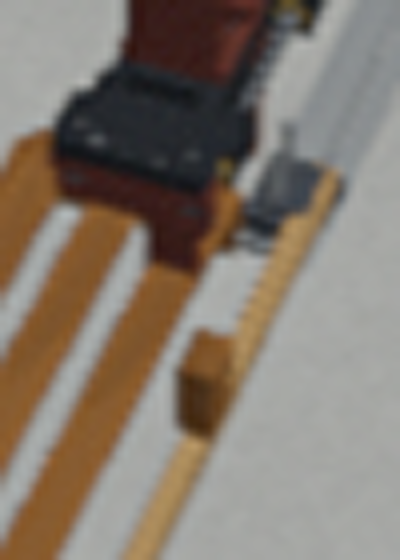

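```bash
python3 -m pendant '[[68,[0,0.1,0.6],[0,0,0]],[68,[0,0,0.6],[0,0,0]],[68,[0,0,0.6],[0,0,0]],[68,[0,0,0],[0,0,0]],[68,[0,0,0],[0,0,0]]]'; python3 -c "
from h import *
crop('side',300,180,350,250,8,'d4.png')
s,R,p=st()
q=proj('side',[p,p+R@[0,.036,0],p-R@[0,.036,0],rackw(0,0,.08),rackw(0,0,.062)])
print((q-[300,180])*8)"
```

```text
time: 3.6
eef_pos: [0.5074, 0.0955, 0.1063]
tool_rot: [[0.996, -0.086, 0.004], [-0.086, -0.996, -0.003], [0.005, 0.003, -1.0]]
contact_force: [0.7, 0.0, 0.0]
gripper_width: 0.677
t3.65 p [507.3  95.3 106.3] yaw -5.0 tilt [ 0.2 -0.2] rack [ 0.8 -6.6] F [ 0.5 -1.   0.6] w 67.7 q [ 0.09  0.36 -0.46  1.93  0.21  0.89 -2.13]
[[200.21503987 297.98869111]
 [229.94328853 239.42480349]
 [169.6444027  358.18958031]
 [195.70735836 347.25202629]
 [195.14827446 372.5182226 ]]
```

View pics/d4.png

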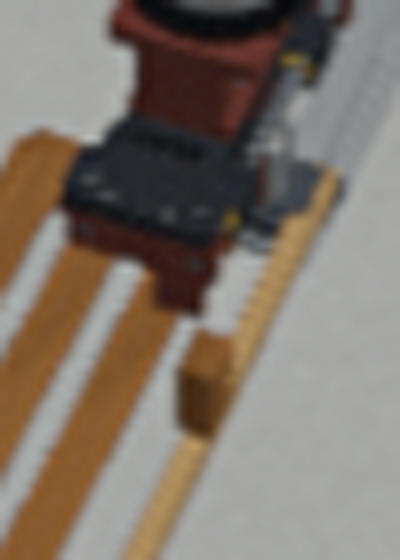

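```bash
python3 -c "
from h import *
s,R,p=st()
B=[p+R@np.array([sx*.0375,sy*.089,-z]) for z in(.08,.15) for sx,sy in((1,1),(1,-1),(-1,-1),(-1,1))]
F=[p+R@np.array([sx*.01,sy,-z]) for sy in(.03,.0435,-.03,-.0435) for sx in(1,-1) for z in (0,.06)]
for n,(x0,y0,w,h,f) in(('top',(230,160,120,90,6)),('side',(285,150,90,110,5.4))):
    im=snapshot(n)[y0:y0+h,x0:x0+w,::-1];im=cv2.resize(im,None,fx=f,fy=f,interpolation=2)
    for P,c in((B[:4],(0,255,255)),(B[4:],(255,255,0)),(F,(0,0,255)),([p],(0,255,0))):
        for q in (proj(n,P)+.5-[x0,y0])*f: cv2.circle(im,tuple(int(v) for v in q),3,c,-1)
    cv2.imwrite('pics/e_%s.png'%n,im)
"
```

```text
t3.65 p [507.3  95.3 106.3] yaw -5.0 tilt [ 0.2 -0.2] rack [ 0.8 -6.6] F [ 0.5 -1.   0.6] w 67.7 q [ 0.09  0.36 -0.46  1.93  0.21  0.89 -2.13]
```

View pics/e_top.png

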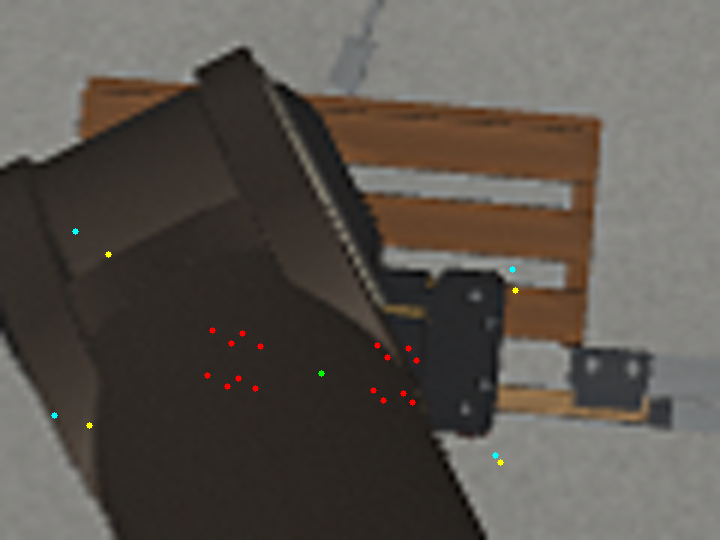

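View pics/e_side.png

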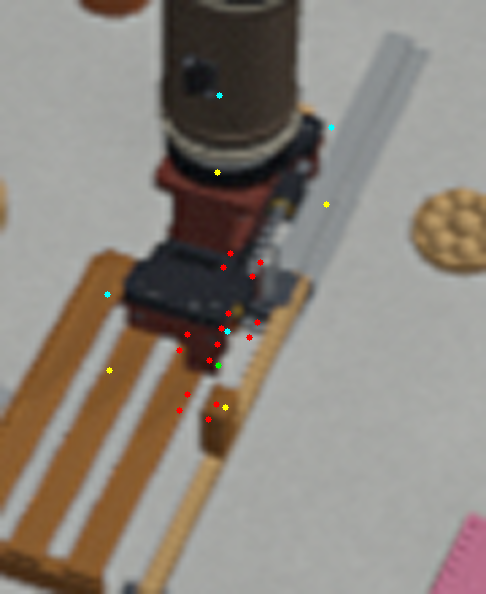

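```bash
python3 -c "
from h import *
a=np.radians(18.2);c,q=np.cos(a),np.sin(a);R=np.array([[c,q,0],[q,-c,0],[0,0,-1.]]);p=np.array([.195,-.593,.189])
F=[p+R@np.array([sx*.01,sy,-z]) for sy in(.044,.0575,-.044,-.0575) for sx in(1,-1) for z in (0,.06)]
for n,a,(x0,y0,w,h,f) in(('top','t0',(520,310,120,90,6)),('side','s0',(420,40,70,80,7.4))):
    im=np.load(a+'.npy')[y0:y0+h,x0:x0+w,::-1];im=cv2.resize(im,None,fx=f,fy=f,interpolation=2)
    im=np.clip(im*1.6,0,255).astype(np.uint8)
    for P,c in((F[::2],(0,0,255)),(F[1::2],(255,0,255)),([p],(0,255,0))):
        for q in (proj(n,P)+.5-[x0,y0])*f: cv2.circle(im,tuple(int(v) for v in q),3,c,-1)
    cv2.imwrite('pics/f_%s.png'%n,im)
"
```

```text
(no output)
```

View pics/f_top.png

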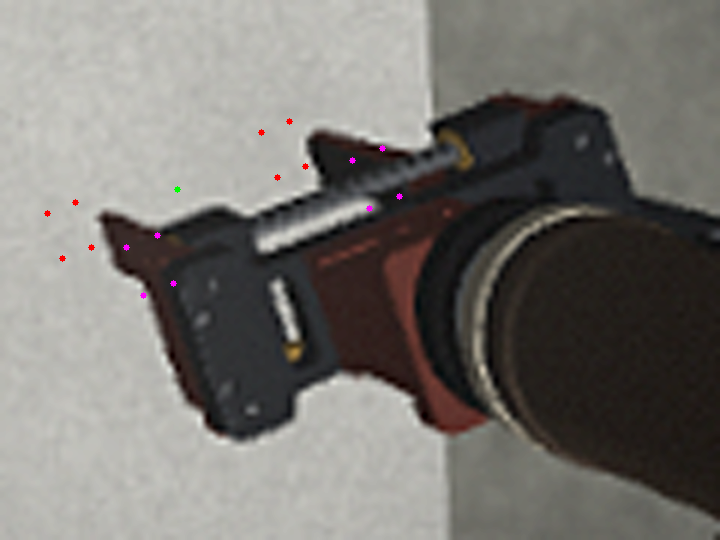

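View pics/f_side.png

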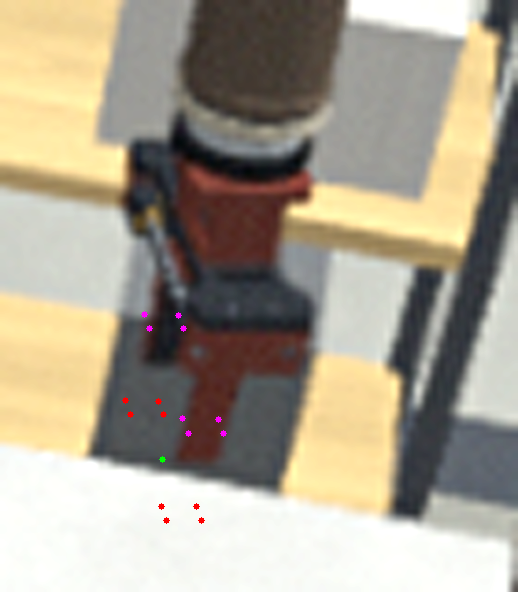

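```bash
python3 -m pendant '[[68,[-0.8,-0.1,0],[0,0,0]],[68,[-0.8,-0.1,0.2],[0,0,0.1]],[68,[-0.8,-0.1,0.6],[0,0,0]],[68,[0,0,0.6],[0,0,0]],[68,[0,0,0.6],[0,0,0]],[68,[0,0,0.5],[0,0,0]],[68,[0,0,0],[0,0,0]]]'; python3 -c "
from h import *
st()"
```

```text
time: 4.33
eef_pos: [0.4528, 0.1099, 0.0494]
tool_rot: [[0.995, -0.097, 0.021], [-0.097, -0.995, -0.001], [0.021, -0.001, -1.0]]
contact_force: [-0.2, -0.1, 0.7]
gripper_width: 0.679
t4.33 p [452.8 109.9  49.4] yaw -5.6 tilt [ 1.2 -0.1] rack [-54.7   3.6] F [-0.2 -0.1  0.7] w 67.9 q [ 0.04  0.36 -0.46  2.11  0.26  0.71 -2.26]
```

```bash
python3 -m pendant '[[68,[0,0,0.3],[0,-0.2,-0.2]],[68,[0,0,0.3],[0,0,0]],[68,[0,0,0.3],[0,0,0]],[68,[0,0,0.2],[0,0,0]],[68,[0,0,0],[0,0,0]]]'; python3 -c "
from h import *
go(rackw(-55,0,.15),RY)
crop('side',285,150,90,110,5,'x.png') if 0 else crop('side',290,170,390,270,6,'g1.png')"
```

```text
time: 4.75
eef_pos: [0.456, 0.1103, 0.0226]
tool_rot: [[0.997, -0.079, 0.006], [-0.079, -0.997, 0.002], [0.006, -0.002, -1.0]]
contact_force: [-1.2, 0.0, 0.0]
gripper_width: 0.682
t4.75 p [456.  110.3  22.6] yaw -4.5 tilt [0.4 0.1] rack [-51.5   4.3] F [-1.2  0.   0. ] w 68.2 q [ 0.02  0.42 -0.44  2.11  0.29  0.67 -2.26]
turn [-0.03 -0.07 -0.  ] shift after [-2.19794e+03  1.70000e-01 -5.10000e+00] shift now [-2.19787e+03  3.30000e-01 -1.87900e+01]
```

View pics/g1.png

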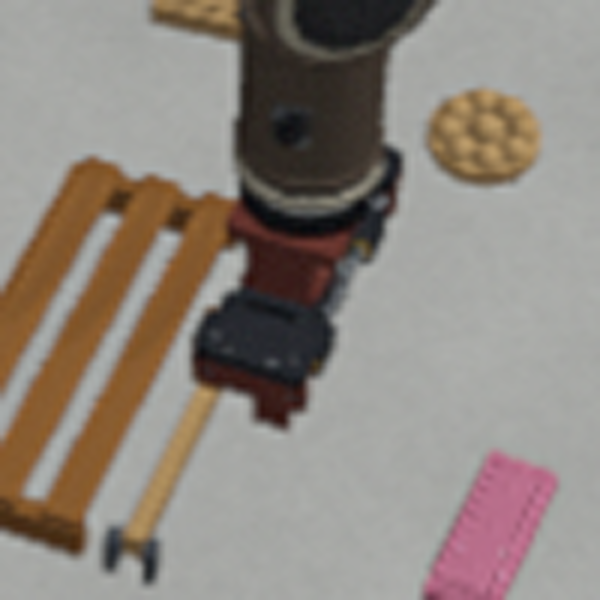

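```bash
python3 -m pendant '[[68,[0,0,0.3],[0,0,0]],[68,[0,0,0.2],[0,0,0]],[68,[0,0,0.1],[0,0,0]],[68,[0,0,0.1],[0,0,0]],[68,[0,0,0],[0,0,0]]]'; python3 -c "
from h import *
st()"
```

```text
time: 5.22
eef_pos: [0.4566, 0.1105, 0.004]
tool_rot: [[0.997, -0.079, 0.007], [-0.079, -0.997, 0.002], [0.007, -0.002, -1.0]]
contact_force: [-0.5, 0.1, 0.6]
gripper_width: 0.686
t5.22 p [456.6 110.5   4. ] yaw -4.5 tilt [0.4 0.1] rack [-50.9   4.6] F [-0.5  0.1  0.6] w 68.6 q [ 0.01  0.45 -0.43  2.12  0.31  0.62 -2.29]
```

```bash
python3 -m pendant '[[68,[0,0,0.1],[0,0,0]],[68,[0,0,0.1],[0,0,0]],[68,[0,0,0.1],[0,0,0]],[68,[0,0,0],[0,0,0]]]'; python3 -c "
from h import *
st()
crop('side',290,170,390,270,6,'g2.png')"
```

```text
time: 5.55
eef_pos: [0.4568, 0.1107, -0.004]
tool_rot: [[0.997, -0.078, 0.008], [-0.078, -0.997, 0.002], [0.008, -0.003, -1.0]]
contact_force: [0.1, -0.7, -0.0]
gripper_width: 0.677
t5.55 p [456.8 110.7  -4. ] yaw -4.5 tilt [0.4 0.1] rack [-50.7   4.7] F [ 0.1 -0.7 -0. ] w 67.7 q [-0.    0.46 -0.42  2.12  0.33  0.61 -2.3 ]
```

View pics/g2.png

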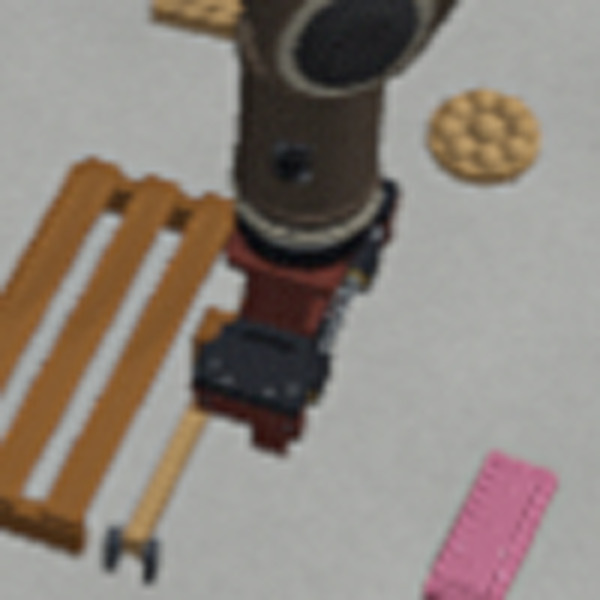

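```bash
python3 -m pendant '[[68,[0,0,0.15],[0,0,0]],[68,[0,0,0.15],[0,0,0]],[68,[0,0,0.15],[0,0,0]],[68,[0,0,0],[0,0,0]]]'; python3 -c "
from h import *
st()"
```

```text
time: 5.93
eef_pos: [0.4573, 0.1108, -0.0159]
tool_rot: [[0.997, -0.079, 0.009], [-0.079, -0.997, 0.002], [0.009, -0.003, -1.0]]
contact_force: [-0.6, -0.4, 0.7]
gripper_width: 0.681
t5.93 p [457.3 110.8 -15.9] yaw -4.5 tilt [0.5 0.1] rack [-50.2   4.9] F [-0.6 -0.4  0.7] w 68.1 q [-0.01  0.48 -0.4   2.13  0.34  0.58 -2.31]
```

```bash
python3 -m pendant '[[68,[0,0,0.1],[0,0,0]],[68,[0,0,0.1],[0,0,0]],[68,[0,0,0],[0,0,0]]]'; python3 -c "
from h import *
st()"; python3 -m pendant '[[68,[0,0,0.1],[0,0,0]],[68,[0,0,0],[0,0,0]]]';python3 -m pendant '[[68,[0,0,0.1],[0,0,0]],[68,[0,0,0],[0,0,0]]]'
```

```text
time: 6.18
eef_pos: [0.4572, 0.1108, -0.0217]
tool_rot: [[0.997, -0.078, 0.008], [-0.078, -0.997, 0.002], [0.008, -0.003, -1.0]]
contact_force: [0.0, 0.0, 0.4]
gripper_width: 0.68
t6.18 p [457.2 110.8 -21.7] yaw -4.5 tilt [0.5 0.1] rack [-50.3   4.9] F [0.  0.  0.4] w 68.0 q [-0.02  0.49 -0.4   2.13  0.35  0.57 -2.32]
time: 6.35
eef_pos: [0.4572, 0.1108, -0.0245]
tool_rot: [[0.997, -0.078, 0.008], [-0.078, -0.997, 0.002], [0.008, -0.003, -1.0]]
contact_force: [-0.6, -0.0, -0.4]
gripper_width: 0.681
time: 6.52
eef_pos: [0.4573, 0.1108, -0.0272]
tool_rot: [[0.997, -0.079, 0.008], [-0.079, -0.997, 0.002], [0.008, -0.003, -1.0]]
contact_force: [0.3, 0.1, 0.6]
gripper_width: 0.683
```

```bash
python3 -c "
from h import *
st()
crop('side',310,210,360,260,12,'g3.png')"
```

```text
t6.52 p [457.3 110.8 -27.2] yaw -4.5 tilt [0.5 0.1] rack [-50.2   4.9] F [0.3 0.1 0.6] w 68.3 q [-0.03  0.5  -0.39  2.14  0.36  0.55 -2.33]
```

View pics/g3.png

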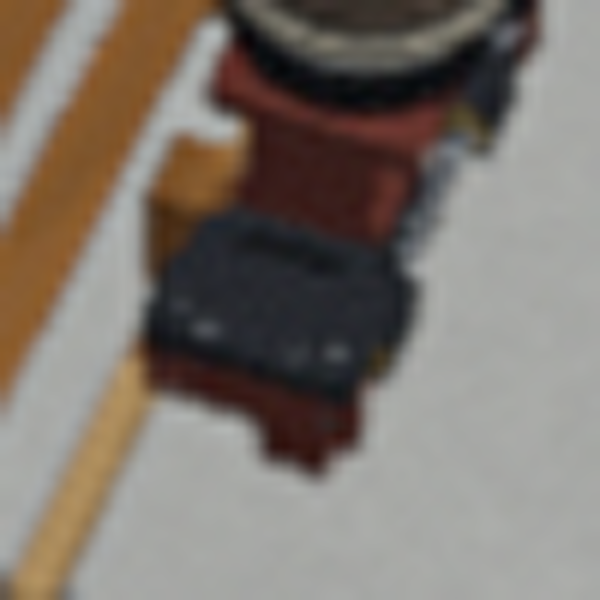

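```bash
python3 -c "
from h import *
for z in (0,.005,.01,.02,.03): print(z,np.round(onplane('side',[[335.4,248.7]],z)*1000))
for z in (0,.005,.01,.02,.03): print(z,np.round(onplane('side',[[332.5,248]],z)*1000))
"
```

```text
0 [[454. 140.   0.]]
0.005 [[453. 144.   5.]]
0.01 [[452. 147.  10.]]
0.02 [[450. 154.  20.]]
0.03 [[449. 161.  30.]]
0 [[464. 140.   0.]]
0.005 [[464. 144.   5.]]
0.01 [[463. 147.  10.]]
0.02 [[461. 154.  20.]]
0.03 [[459. 161.  30.]]
```

```bash
python3 -m pendant '[[68,[0,0,0.08],[0,0,0]],[68,[0,0,0],[0,0,0]]]'|grep -E "eef|force";python3 -m pendant '[[68,[0,0,0.08],[0,0,0]],[68,[0,0,0],[0,0,0]]]'|grep -E "eef|force";python3 -m pendant '[[68,[0,0,0.08],[0,0,0]],[68,[0,0,0],[0,0,0]]]'|grep -E "eef|force"
```

```text
eef_pos: [0.4576, 0.1109, -0.0291]
contact_force: [0.2, 0.0, 0.1]
eef_pos: [0.4577, 0.1109, -0.0312]
contact_force: [-0.3, -0.3, 0.4]
eef_pos: [0.4581, 0.111, -0.0321]
contact_force: [-0.7, -0.1, 0.6]
```

```bash
python3 -m pendant '[[68,[0,0,0.08],[0,0,0]],[68,[0,0,0],[0,0,0]]]'|grep -E "eef|force";python3 -m pendant '[[68,[0,0,0.08],[0,0,0]],[68,[0,0,0],[0,0,0]]]'|grep -E "eef|force";python3 -m pendant '[[68,[0,0,0.08],[0,0,0]],[68,[0,0,0],[0,0,0]]]'|grep -E "eef|force"; python3 -c "
from h import *
st()"
```

```text
eef_pos: [0.4583, 0.111, -0.0319]
contact_force: [0.2, 0.3, 0.3]
eef_pos: [0.4589, 0.1112, -0.0319]
contact_force: [0.1, 0.2, -0.3]
eef_pos: [0.4594, 0.1113, -0.0319]
contact_force: [-0.1, 0.5, 0.2]
t7.57 p [459.4 111.3 -31.9] yaw -4.5 tilt [ 0.8 -0.1] rack [-48.2   5.5] F [-0.1  0.5  0.2] w 67.7 q [-0.04  0.51 -0.38  2.14  0.37  0.54 -2.34]
```

```bash
sed -i 's/p=np.array(s\["eef_pos"\])/p=np.array(s["eef_pos"])-R[:,2]*OFF/' h.py; echo 'OFF=.032' >> h.py; python3 -m pendant '[[68,[0,0,-0.8],[0,-0.1,0]],[68,[0,0,-0.8],[0,0,0]],[68,[0,0,-0.8],[0,0,0]],[68,[0,0,-0.8],[0,0,0]],[68,[0,0,-0.8],[0,0,0]],[68,[0,0,0],[0,0,0]]]'|tail -1; python3 -c "
from h import *
go(rackw(0,0,.1),RY)"
```

```text
gripper_width: 0.682
t8.07 p [457.  111.7 102.3] yaw -4.4 tilt [ 0.1 -0.1] rack [-50.6   5.7] F [0.7 0.3 0.9] w 68.2 q [ 0.06  0.35 -0.48  2.06  0.23  0.78 -2.21]
turn [ 0.02 -0.02  0.02] shift after [2.02 0.23 0.09] shift now [2.02 0.23 0.1 ]
```

```bash
python3 -m pendant '[[68,[0.7,0.1,0],[0,0,0]],[68,[0.7,0.1,0],[0,0,0]],[68,[0.6,0,0],[0,0,0]],[68,[0,0,0],[0,0,0]],[68,[0,0,0],[0,0,0]]]'|tail -1; python3 -c "
from h import *
go(rackw(0,0,.1),RY)
s,R,p=st()
crop('side',300,180,350,250,8,'d5.png')
q=proj('side',[p,p+R@[0,.037,0],p-R@[0,.037,0],rackw(0,0,.08),rackw(0,0,.062)])
print((q+.5-[300,180])*8)
"
```

```text
gripper_width: 0.684
t8.48 p [507.9 101.8 101.2] yaw -4.4 tilt [ 0.2 -0.2] rack [ 0.9 -0.2] F [0.2 1.  1. ] w 68.4 q [ 0.07  0.41 -0.46  1.96  0.25  0.82 -2.17]
turn [ 0.03 -0.04  0.01] shift after [-0.04 -0.01  0.05] shift now [-0.04 -0.01  0.05]
t8.48 p [507.9 101.8 101.2] yaw -4.4 tilt [ 0.2 -0.2] rack [ 0.9 -0.2] F [0.2 1.  1. ] w 68.4 q [ 0.07  0.41 -0.46  1.96  0.25  0.82 -2.17]
[[198.61249688 320.09100102]
 [228.50745763 259.49125109]
 [167.84415081 382.43645946]
 [199.70735836 351.25202629]
 [199.14827446 376.5182226 ]]
```

View pics/d5.png

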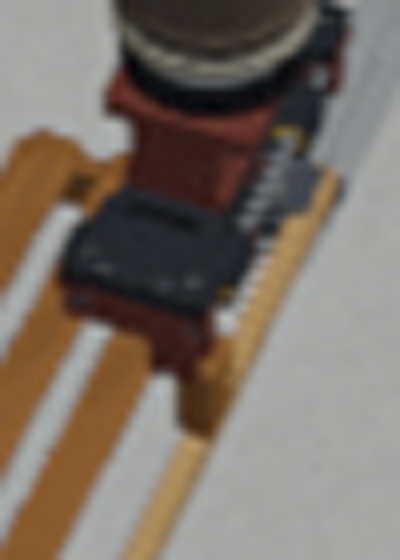

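```bash
python3 -m pendant '[[68,[-0.04,0,0.5],[0,0,0]],[68,[0,0,0.5],[0,0,0]],[68,[0,0,0.5],[0,0,0]],[68,[0,0,0.4],[0,0,0]],[68,[0,0,0.3],[0,0,0]],[68,[0,0,0],[0,0,0]],[68,[0,0,0],[0,0,0]]]'|tail -1; python3 -c "
from h import *
go(rackw(0,0,.042),RY)
crop('side',300,180,350,250,8,'d6.png')
"
```

```text
gripper_width: 0.685
t9.12 p [501.3 102.5  41.9] yaw -4.3 tilt [-0.1 -0.2] rack [-5.7  0.1] F [ 1.2  0.8 -0.6] w 68.5 q [ 0.03  0.5  -0.42  2.01  0.31  0.7  -2.23]
turn [0.04 0.01 0.05] shift after [ 0.23  0.   -0.01] shift now [ 0.23  0.   -0.01]
```

View pics/d6.png

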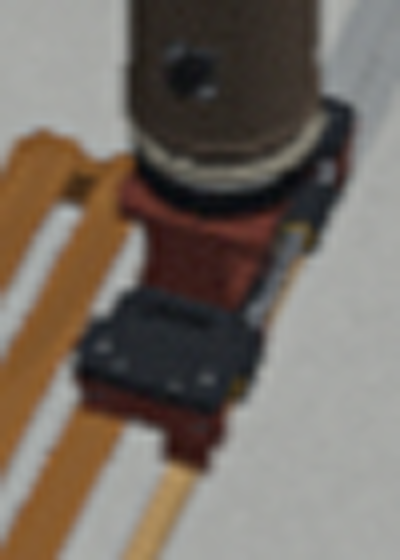

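```bash
python3 -m pendant '[[68,[0.2,0,0],[0,0,0]],[25,[0,0,0],[0,0,0]],[20,[0,0,0],[0,0,0]],[10,[0,0,0],[0,0,0]],[0,[0,0,0],[0,0,0]],[0,[0,0,0],[0,0,0]],[0,[0,0,0],[0,0,0]],[0,[0,0,0],[0,0,0]]]' 25|tail -1; python3 -c "
from h import *
go(rackw(0,0,.042),RY)
"
```

```text
gripper_width: 0.316
t9.83 p [508.7 102.4  44.3] yaw -4.3 tilt [ 0.2 -0.1] rack [1.7 0.6] F [ 0.3 -0.1 -0.7] w 31.6 q [ 0.03  0.5  -0.42  2.    0.31  0.7  -2.22]
turn [ 0.02 -0.04  0.03] shift after [-0.07  0.02  0.09] shift now [-0.07  0.02  0.09]
```

```bash
python3 -m pendant '[[0,[0,0,-0.3],[0,0,0]],[0,[0,0,-0.3],[0,0,0]],[0,[0,0,-0.15],[0,0,0]],[0,[0,0,0],[0,0,0]]]' 30|tail -1; python3 -c "
from h import *
go(rackw(0,0,.062),RY)
crop('side',290,180,370,260,7,'d7.png')
"
```

```text
gripper_width: 0.316
t10.17 p [508.7 102.4  64.7] yaw -4.4 tilt [ 0.2 -0.1] rack [1.6 0.5] F [-0.7 -0.  -2.8] w 31.6 q [ 0.05  0.47 -0.43  1.98  0.29  0.75 -2.2 ]
turn [ 0.02 -0.04  0.02] shift after [-0.07  0.02  0.11] shift now [-0.07  0.02  0.11]
```

View pics/d7.png

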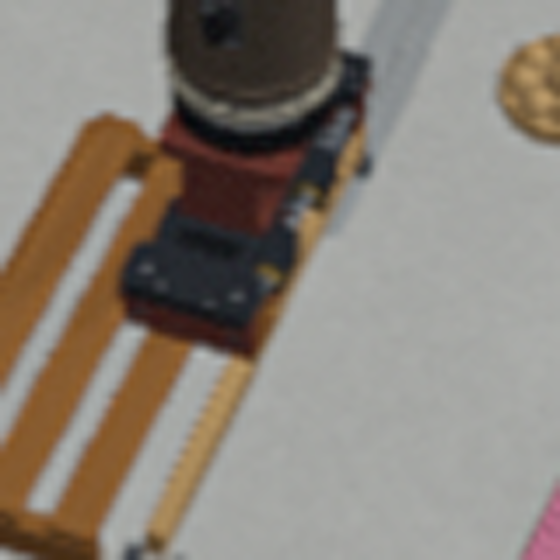

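```bash
python3 -m pendant '[[0,[0,0.3,0],[0,0,0]],[0,[0,0.4,0],[0,0,0]],[0,[0,0.4,0],[0,0,0]],[0,[0,0.4,0],[0,0,0]],[0,[0,0.4,0],[0,0,0]],[0,[0,0,0],[0,0,0]]]' 30|tail -1; python3 -c "
from h import *
go(rackw(0,-.275,.06),RY)
"
```

```text
gripper_width: 0.319
t10.72 p [504.3  49.6  64.3] yaw -4.4 tilt [ 0.2 -0.1] rack [  1.4 -52.4] F [ 1.4 -1.2 -2.1] w 31.9 q [ 0.15  0.45 -0.43  2.01  0.28  0.73 -2.1 ]
turn [ 0.02 -0.03  0.02] shift after [-0.06  8.9   0.17] shift now [-0.07  8.9   0.19]
```

```bash
python3 -m pendant '[[0,[0,0.8,0.05],[0,0,0]],[0,[0,0.8,0.05],[0,0,0]],[0,[0,0.8,0.05],[0,0,0]],[0,[0,0.8,0.05],[0,0,0]],[0,[0,0.8,0.05],[0,0,0]],[0,[0,0.8,0.05],[0,0,0]],[0,[0,0.8,0.05],[0,0,0]],[0,[0,0.8,0.05],[0,0,0]],[0,[0,0.8,0.05],[0,0,0]],[0,[0,0.8,0],[0,0,0]],[0,[0,0.3,0],[0,0,0]],[0,[0,0,0],[0,0,0]]]' 30|tail -1; python3 -c "
from h import *
go(rackw(0,-.275,.044),RY)
"
```

```text
gripper_width: 0.317
t11.72 p [ 486.4 -168.2   52.4] yaw -4.5 tilt [ 0.2 -0. ] rack [   0.6 -271. ] F [ 1.9  0.8 -2.1] w 31.7 q [ 0.55  0.48 -0.39  2.    0.27  0.71 -1.66]
turn [-0.   -0.04 -0.  ] shift after [-0.03  0.16  0.33] shift now [-0.03  0.16  0.33]
```

```bash
python3 -m pendant '[[0,[0,0.15,0.3],[0,0,0]],[0,[0,0.1,0],[0,0,0]],[0,[0,0.1,0],[0,0,0]],[0,[0,0.1,0],[0,0,0]],[0,[0,0,0],[0,0,0]]]' 30|tail -1; python3 -c "
from h import *
go(rackw(0,-.275,.044),RY)
"
```

```text
gripper_width: 0.314
t12.13 p [ 486.3 -169.2   44.2] yaw -4.0 tilt [0.2 0.4] rack [   0.6 -272. ] F [-0.1 -0.8  3.2] w 31.4 q [ 0.56  0.49 -0.39  2.01  0.27  0.69 -1.65]
turn [-0.09 -0.03  0.09] shift after [-0.03  0.12  0.01] shift now [-0.03  0.12  0.01]
```

```bash
python3 -m pendant '[[60,[0,0,0],[0,0,0.1]],[68,[0,0,0],[0,0,0]],[68,[0,0,0],[0,0,0]],[68,[0,0,0],[0,0,0]],[68,[0,0,-0.5],[0,0,0]],[68,[0,0,-0.8],[0,0,0]],[68,[0,0,-0.8],[0,0,0]],[68,[0,0,-0.8],[0,0,0]],[68,[0,0,-0.8],[0,0,0]],[68,[-0.8,0,-0.5],[0,0,0]],[68,[-0.8,0,0],[0,0,0]],[68,[0,0,0],[0,0,0]]]' |tail -1; python3 -c "
from h import *
s,R,p=st()
t=snapshot('top');si=snapshot('side')
crop('top',190,150,440,310,3,'h1.png',t)
crop('side',230,130,400,310,3.3,'h2.png',si)
"
```

```text
gripper_width: 0.681
t13.13 p [ 444.2 -162.4  151.2] yaw -4.1 tilt [-0.1  0.6] rack [ -41.9 -268.5] F [-1.8 -0.1 -0.4] w 68.1 q [ 0.65  0.28 -0.46  2.01  0.14  0.89 -1.53]
```

View pics/h1.png

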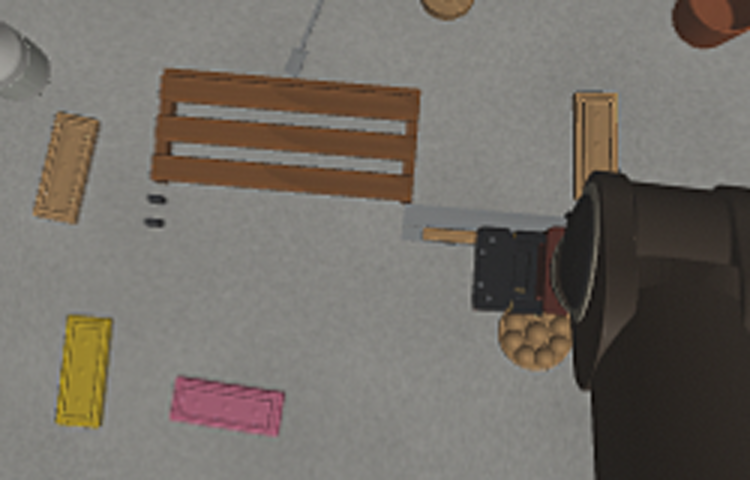

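View pics/h2.png

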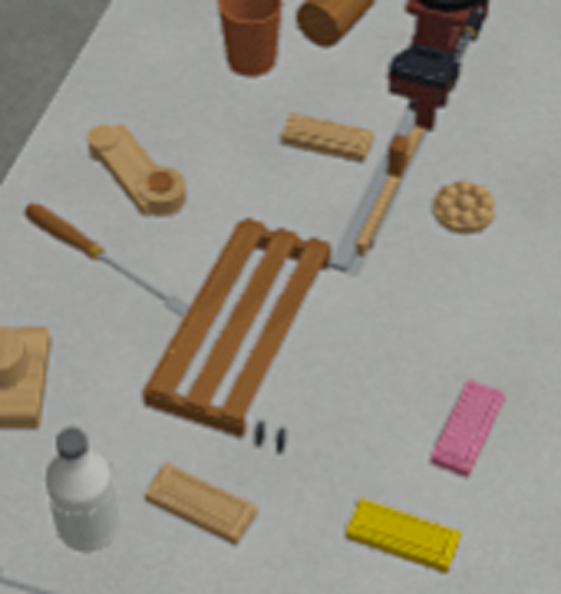

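```bash
python3 -c "
from h import *
go([.565,-.218,.15],-1.1)
"
```

```text
t13.23 p [ 447.1 -162.6  151.2] yaw -4.1 tilt [0.  0.6] rack [ -39.  -268.5] F [ 0.4 -0.5  0.2] w 67.8 q [ 0.65  0.28 -0.46  2.    0.14  0.89 -1.53]
turn [-0.12 -0.   -0.6 ] shift after [4.76 2.13 0.05] shift now [4.86 1.87 0.03]
```

```bash
python3 -m pendant '[[80,[0,0,0],[-0.12,0,-0.6]],[80,[0.7,0.3,0],[0,0,0]],[80,[0.7,0.3,0],[0,0,0]],[80,[0.7,0.3,0],[0,0,0]],[80,[0.7,0.3,0],[0,0,0]],[80,[0.7,0.3,0],[0,0,0]],[80,[0.7,0.3,0],[0,0,0]],[80,[0.6,0.3,0],[0,0,0]],[80,[0,0,0],[0,0,0]],[80,[0,0,0],[0,0,0]]]' |tail -1; python3 -c "
from h import *
go([.565,-.218,.15],-1.1)
crop('side',290,120,380,210,6.5,'i1.png')
s,R,p=st()
q=proj('side',[p+R@[0,.042,0],p-R@[0,.042,0],[.585,-.218,.018]])
print((q+.5-[290,120])*6.5)
"
```

```text
gripper_width: 0.802
t14.07 p [ 578.6 -217.8  143.6] yaw -0.9 tilt [-0.2  0.2] rack [  96.5 -313.2] F [ 0.3 -0.6 -1. ] w 80.2 q [ 0.58  0.51 -0.42  1.67  0.23  1.01 -1.5 ]
turn [-0.04  0.03  0.05] shift after [-0.54  0.02 -0.26] shift now [-0.55  0.01 -0.25]
t14.12 p [ 578.3 -217.7  143.5] yaw -0.8 tilt [-0.2  0.2] rack [  96.2 -313.2] F [-0.   0.8  0.3] w 80.0 q [ 0.58  0.51 -0.42  1.67  0.23  1.01 -1.5 ]
[[285.83395242 139.46331619]
 [245.39745255 228.22229108]
 [251.3078942  329.07339658]]
```

View pics/i1.png

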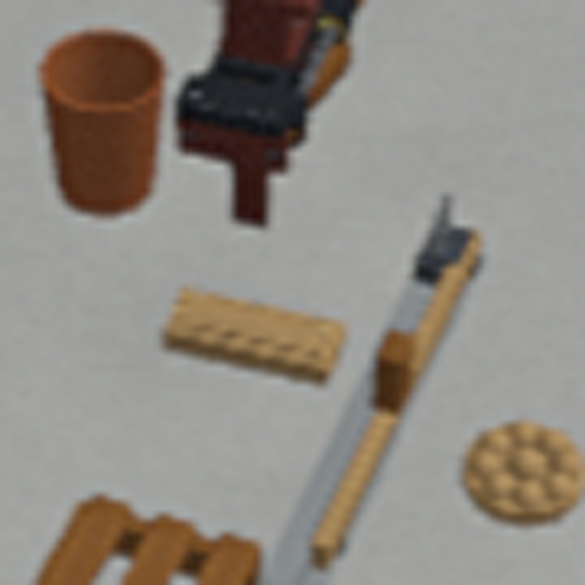

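```bash
python3 -m pendant '[[80,[-0.5,0,0.4],[0,0,0]],[80,[0,0,0.6],[0,0,0]],[80,[0,0,0.6],[0,0,0]],[80,[0,0,0.6],[0,0,0]],[80,[0,0,0.6],[0,0,0]],[80,[0,0,0.5],[0,0,0]],[80,[0,0,0],[0,0,0]],[80,[0,0,0],[0,0,0]]]' |tail -1; python3 -c "
from h import *
go([.565,-.218,.005],-1.1)
crop('side',290,120,380,210,6.5,'i2.png')
s,R,p=st()
q=proj('side',[p+R@[0,.042,0],p-R@[0,.042,0],[.585,-.218,.018]])
print((q+.5-[290,120])*6.5)
"
```

```text
gripper_width: 0.799
t14.78 p [ 561.4 -213.7   57.6] yaw -0.7 tilt [-0.3  0.2] rack [  79.  -310.4] F [1.  0.6 1.1] w 79.9 q [ 0.57  0.59 -0.39  1.78  0.29  0.83 -1.54]
turn [-0.04  0.06  0.08] shift after [0.15 0.17 2.1 ] shift now [0.16 0.18 2.1 ]
t14.83 p [ 561.3 -213.7   57.6] yaw -0.7 tilt [-0.3  0.2] rack [  78.9 -310.4] F [-0.6 -0.3 -0. ] w 80.0 q [ 0.57  0.59 -0.39  1.78  0.29  0.83 -1.54]
[[306.15967598 252.26118117]
 [267.91824995 341.74103449]
 [251.3078942  329.07339658]]
```

View pics/i2.png

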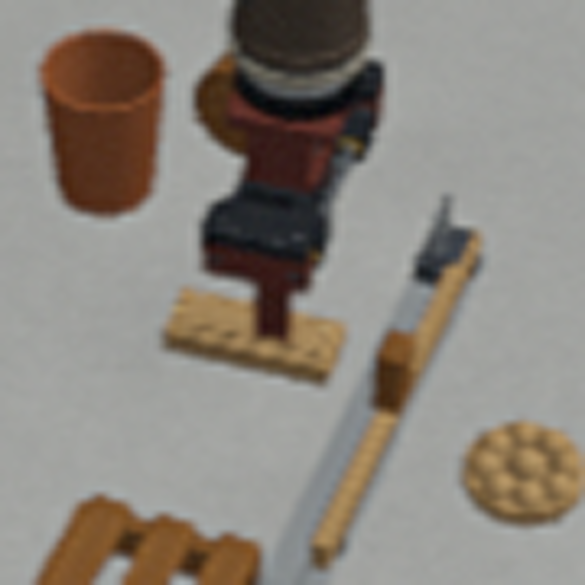

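```bash
python3 -m pendant '[[80,[0.15,0.17,0.3],[0,0,0]],[80,[0,0,0.4],[0,0,0]],[80,[0,0,0.4],[0,0,0]],[80,[0,0,0.3],[0,0,0]],[80,[0,0,0.2],[0,0,0]],[80,[0,0,0.1],[0,0,0]],[80,[0,0,0],[0,0,0]]]' |tail -1; python3 -c "
from h import *
go([.565,-.218,.005],-1.1)
"
```

```text
gripper_width: 0.802
t15.42 p [ 566.7 -218.9   12.9] yaw -0.7 tilt [-0.1  0.1] rack [  84.7 -315.2] F [-0.   0.1  0.4] w 80.2 q [ 0.55  0.66 -0.37  1.79  0.32  0.76 -1.56]
turn [-0.03  0.02  0.07] shift after [-0.07 -0.03  0.32] shift now [-0.07 -0.03  0.32]
```

```bash
python3 -m pendant '[[80,[-0.07,0,0.25],[0,0,0]],[80,[0,0,0.1],[0,0,0]],[60,[0,0,0],[0,0,0]],[40,[0,0,0],[0,0,0]],[30,[0,0,0],[0,0,0]],[30,[0,0,0],[0,0,0]],[30,[0,0,0],[0,0,0]],[30,[0,0,0],[0,0,0]]]' 30 |tail -1; python3 -c "
from h import *
go([.565,-.218,.04],RY)
"
```

```text
gripper_width: 0.499
t16.08 p [ 565.2 -218.8    4. ] yaw -0.7 tilt [-0.   0.1] rack [  83.2 -315.3] F [ 0.5  1.2 -1.2] w 49.9 q [ 0.55  0.67 -0.36  1.8   0.33  0.74 -1.57]
turn [-0.02  0.01  0.76] shift after [-0.01 -0.03 -1.44] shift now [-0.01 -0.04 -1.44]
```

```bash
python3 -m pendant '[[30,[0,0,-0.4],[0,0,0]],[30,[0,0,-0.7],[0,0,0]],[30,[0,0,-0.7],[0,0,0]],[30,[0,0,-0.7],[0,0,0]],[30,[0,0,-0.7],[0,0,0]],[30,[0,0,-0.7],[0,0,0]],[30,[0,0,-0.5],[0,0,0]],[30,[0,0,0],[0,0,0]]]' 35 |tail -1; python3 -c "
from h import *
go(rackw(-.062,-.045,.115),RY)
crop('side',290,90,380,210,5,'i3.png')
"
```

```text
gripper_width: 0.498
t16.75 p [ 564.1 -218.3  122.5] yaw -0.7 tilt [-0.2  0.2] rack [  82.1 -314.8] F [ 0.4 -0.5 -1.7] w 49.8 q [ 0.59  0.52 -0.42  1.73  0.24  0.96 -1.5 ]
turn [-0.04  0.03  0.77] shift after [ -5.76 -10.79   0.3 ] shift now [ -5.03 -11.15   0.35]
```

View pics/i3.png

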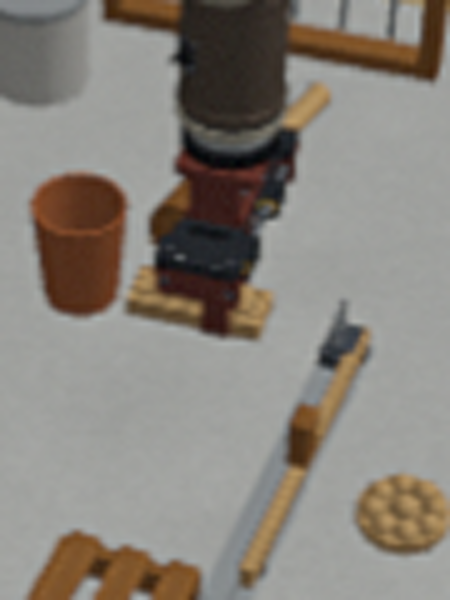

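Panel held level. Carry it to the mouth.

```bash
python3 -m pendant '[[30,[0,0,0],[0,0,0.76]],[30,[-0.4,-0.8,0],[0,0,0]],[30,[-0.45,-0.85,0],[0,0,0]],[30,[-0.45,-0.85,0],[0,0,0]],[30,[-0.45,-0.85,0],[0,0,0]],[30,[-0.45,-0.85,0],[0,0,0]],[30,[-0.45,-0.85,0],[0,0,0]],[30,[-0.45,-0.85,0],[0,0,0]],[30,[-0.45,-0.85,0],[0,0,0]],[30,[-0.45,-0.85,0],[0,0,0]],[30,[-0.45,-0.85,0],[0,0,0]],[30,[0,0,0],[0,0,0]]]' 35 |tail -1; python3 -c "
from h import *
go(rackw(-.062,-.045,.115),RY)
"
```

```text
gripper_width: 0.498
t17.80 p [458.8   8.5 113.8] yaw -5.0 tilt [-0.9  0.2] rack [-40.7 -97. ] F [ 0.2  0.2 -1. ] w 49.8 q [ 0.3   0.32 -0.5   2.06  0.2   0.82 -1.97]
turn [-0.03  0.18 -0.09] shift after [-0.85 -2.08 -0.05] shift now [-0.87 -2.07 -0.03]
```

```bash
python3 -m pendant '[[30,[-0.2,-0.5,0],[0,0.18,-0.09]],[30,[-0.2,-0.6,0],[0,0,0]],[30,[-0.2,-0.6,0],[0,0,0]],[30,[-0.2,-0.4,0.3],[0,0,0]],[30,[0,0,0.4],[0,0,0]],[30,[0,0,0.4],[0,0,0]],[30,[0,0,0.4],[0,0,0]],[30,[0,0,0.4],[0,0,0]],[30,[0,0,0.4],[0,0,0]],[30,[0,0,0],[0,0,0]]]' 35 |tail -1; python3 -c "
from h import *
go(rackw(-.062,-.045,.005),RY)
"
```

```text
gripper_width: 0.496
t18.63 p [439.2  59.8  47.2] yaw -4.5 tilt [-0.4  0. ] rack [-64.3 -47.4] F [-0.5  0.1 -0.8] w 49.6 q [ 0.16  0.41 -0.48  2.16  0.31  0.64 -2.19]
turn [ 0.    0.07 -0.01] shift after [ 0.09 -0.1   1.69] shift now [ 0.1  -0.1   1.69]
```

```bash
python3 -m pendant '[[30,[0,-0.1,0.4],[0,0.07,0]],[30,[0,0,0.4],[0,0,0]],[30,[0,0,0.4],[0,0,0]],[30,[0,0,0.3],[0,0,0]],[30,[0,0,0.12],[0,0,0]],[30,[0,0,0],[0,0,0]]]' 35 |tail -1; python3 -c "
from h import *
go(rackw(.012,-.045,.005),RY)
crop('top',230,160,350,260,6.6,'j1.png')
crop('side',280,180,380,280,6,'j2.png')
"
```

```text
gripper_width: 0.497
t19.13 p [439.8  59.    2.9] yaw -4.8 tilt [-0.1 -0.1] rack [-63.6 -48.1] F [-3.5  1.3 14.9] w 49.7 q [ 0.1   0.49 -0.42  2.19  0.38  0.54 -2.26]
turn [ 0.02  0.03 -0.05] shift after [ 3.02 -0.13 -0.08] shift now [ 3.02 -0.14 -0.09]
```

View pics/j1.png

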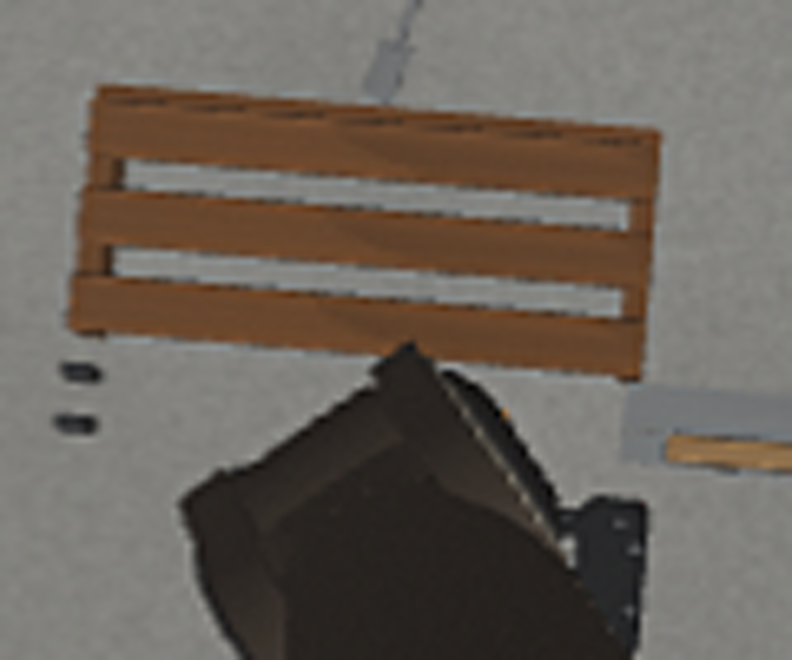

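View pics/j2.png

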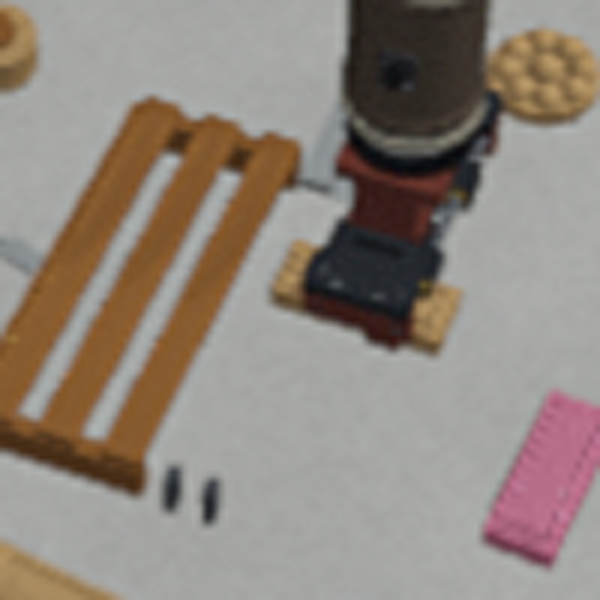

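```bash
python3 -m pendant '[[30,[0,0,-0.08],[0,0,0]],[30,[0.4,-0.05,0],[0,0,0]],[30,[0.4,-0.05,0],[0,0,0]],[30,[0.4,0,0],[0,0,0]],[30,[0.4,0,0],[0,0,0]],[30,[0,0,0],[0,0,0]]]' 35 |tail -1; python3 -c "
from h import *
go(rackw(.012,-.045,.005),RY)
"
```

```text
gripper_width: 0.496
t19.73 p [485.8  57.6   5.1] yaw -4.8 tilt [-0.  -0.1] rack [-17.6 -45.9] F [ 1.2 -0.2 -1.1] w 49.6 q [ 0.11  0.53 -0.42  2.08  0.38  0.6  -2.22]
turn [ 0.02  0.   -0.06] shift after [ 1.19 -0.04  0.  ] shift now [ 1.19 -0.04  0.  ]
```

```bash
python3 -m pendant '[[30,[0.4,0,0],[0,0,-0.06]],[30,[0.4,0,0],[0,0,0]],[30,[0.2,0,0],[0,0,0]],[30,[0.1,0,0],[0,0,0]],[30,[0,0,0],[0,0,0]]]' 35 |tail -1; python3 -c "
from h import *
go(rackw(.012,-.045,.005),RY)
crop('side',280,180,380,280,6,'j3.png')
"
```

```text
gripper_width: 0.5
t20.15 p [516.2  54.9   4.2] yaw -4.6 tilt [-0.1 -0.1] rack [ 12.9 -46.3] F [ 0.3 -0.9 -0.7] w 50.0 q [ 0.12  0.57 -0.42  2.01  0.38  0.63 -2.19]
turn [ 0.02  0.01 -0.02] shift after [-0.04 -0.05 -0.03] shift now [-0.04 -0.05 -0.03]
```

View pics/j3.png

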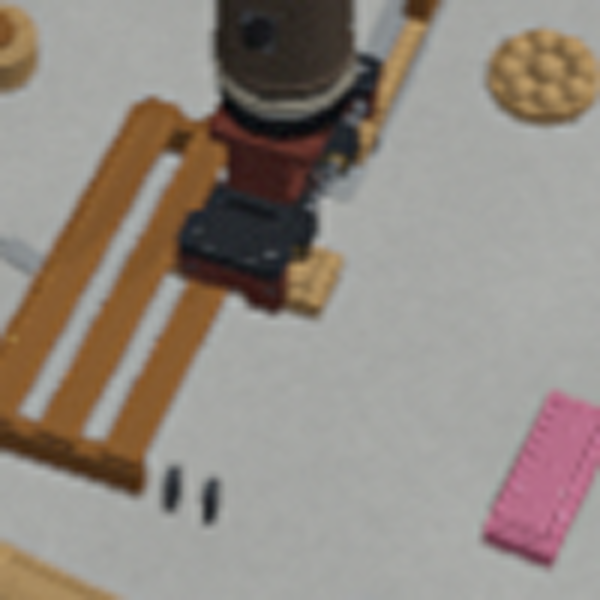

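```bash
python3 -m pendant '[[64,[0,0,0],[0,0,0]],[68,[0,0,0],[0,0,0]],[68,[0,0,0],[0,0,0]],[68,[-0.4,0.05,0],[0,0,0]],[68,[-0.6,0,0],[0,0,0]],[68,[-0.6,0,0],[0,0,0]],[68,[-0.6,0,0],[0,0,0]],[68,[-0.5,0,0],[0,0,0]],[68,[0,0,0],[0,0,0]]]' |tail -1; python3 -c "
from h import *
go(rackw(-.055,-.045,.005),RY)
crop('top',230,160,350,260,6.6,'j4.png')
crop('side',280,180,380,280,6,'j5.png')
"
```

```text
gripper_width: 0.68
t20.95 p [440.4  58.9   4.6] yaw -4.5 tilt [-0.2 -0.1] rack [-63.1 -48.2] F [-0.4  0.1  0.5] w 68.0 q [ 0.1   0.49 -0.42  2.18  0.38  0.54 -2.26]
turn [ 0.03  0.03 -0.01] shift after [ 0.32 -0.13 -0.02] shift now [ 0.32 -0.13 -0.02]
```

View pics/j5.png

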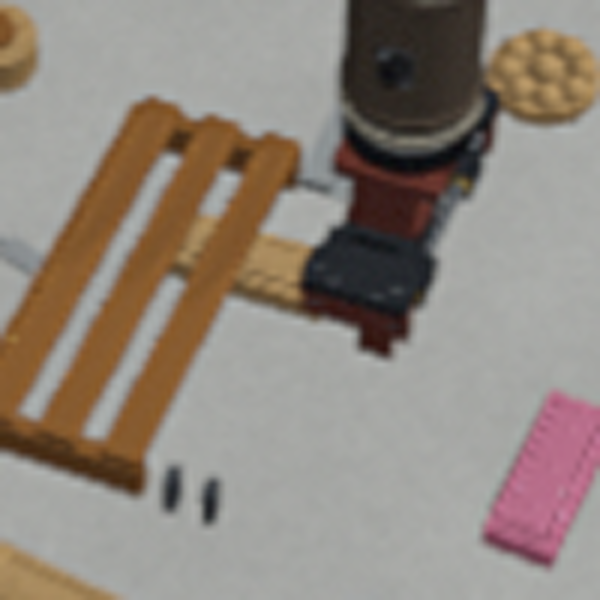

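```bash
python3 -m pendant '[[18,[0,-0.1,0],[0,0,0]],[18,[0,0,0],[0,0,0]],[18,[0,0,0],[0,0,0]],[18,[0,0,0],[0,0,0]],[18,[0.4,0,0],[0,0,0]],[18,[0.4,0,0],[0,0,0]],[18,[0.4,0,0],[0,0,0]],[18,[0.4,0,0],[0,0,0]],[18,[0.4,0,0],[0,0,0]],[18,[0,0,0],[0,0,0]]]' |tail -1; python3 -c "
from h import *
go(rackw(.014,-.045,.005),RY)
"
```

```text
gripper_width: 0.182
t21.88 p [503.   57.    5.1] yaw -4.7 tilt [ 0.2 -0. ] rack [ -0.5 -45.2] F [ 0.4 -0.4 -0.1] w 18.2 q [ 0.12  0.55 -0.42  2.05  0.38  0.61 -2.21]
turn [ 0.   -0.03 -0.04] shift after [ 0.58 -0.01  0.01] shift now [ 0.58 -0.01  0.01]
```

```bash
python3 -m pendant '[[18,[0.25,0,0],[0,0,0]],[18,[0.2,0,0],[0,0,0]],[18,[0.1,0,0],[0,0,0]],[18,[0,0,0],[0,0,0]]]' |grep force; python3 -c "
from h import *
go(rackw(.014,-.045,.005),RY)
crop('side',280,180,380,280,6,'j6.png')
"
```

```text
contact_force: [0.5, 0.0, -0.3]
t22.22 p [515.5  55.6   4.2] yaw -4.7 tilt [-0.2 -0.1] rack [ 12.2 -45.6] F [ 0.5  0.  -0.3] w 18.0 q [ 0.12  0.57 -0.42  2.01  0.38  0.64 -2.2 ]
turn [ 0.02  0.04 -0.04] shift after [ 0.07 -0.03 -0.03] shift now [ 0.07 -0.03 -0.03]
```

View pics/j6.png

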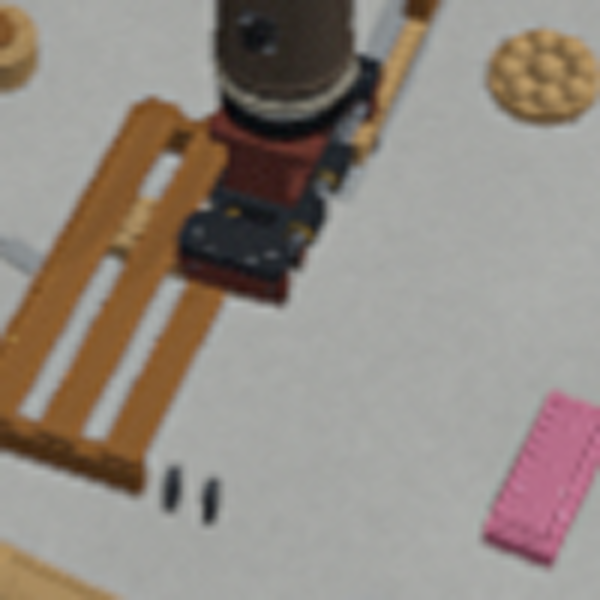

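```bash
python3 -m pendant '[[18,[0.1,0,0],[0,0,0]],[18,[0.08,0,0],[0,0,0]],[18,[0,0,0],[0,0,0]]]' |grep -E "eef|force"; python3 -m pendant '[[18,[0.1,0,0],[0,0,0]],[18,[0.08,0,0],[0,0,0]]]' |grep -E "eef|force";python3 -c "
from h import *
st()"
```

```text
eef_pos: [0.5149, 0.0554, -0.0284]
contact_force: [-0.4, -0.2, 0.1]
eef_pos: [0.5149, 0.0552, -0.0288]
contact_force: [-9.1, 1.7, 7.6]
t22.68 p [515.6  55.4   3.2] yaw -4.6 tilt [-1.1 -0.2] rack [ 12.2 -45.8] F [-9.1  1.7  7.6] w 18.1 q [ 0.12  0.58 -0.42  2.    0.37  0.66 -2.19]
```

```bash
python3 -m pendant '[[18,[-0.3,0,0],[0,0.2,0]],[18,[-0.8,0,0],[0,0,0]],[18,[-0.8,0,-0.4],[0,0,0]],[18,[-0.8,0,-0.8],[0,0,0]],[50,[-0.5,0.3,-0.8],[0,0,0]],[68,[0,0.6,-0.8],[0,0,0]],[80,[0,0.6,-0.8],[0,0,0]],[80,[0,0.6,-0.8],[0,0,0]],[80,[0,0,0],[0,0,0]]]' |grep -E "eef|force"; python3 -c "
from h import *
st()
t=snapshot('top');s=snapshot('side');np.save('t1.npy',t);np.save('s1.npy',s)
crop('top',190,150,440,310,3,'k1.png',t)
crop('side',230,150,400,310,3.7,'k2.png',s)
"
```

```text
eef_pos: [0.431, 0.0096, 0.0857]
contact_force: [-0.4, 0.0, 0.9]
t23.43 p [430.8   9.7 117.7] yaw -4.3 tilt [ 0.3 -0.3] rack [-68.7 -98. ] F [-0.4  0.   0.9] w 51.9 q [ 0.32  0.26 -0.53  2.14  0.19  0.78 -1.98]
```

View pics/k1.png

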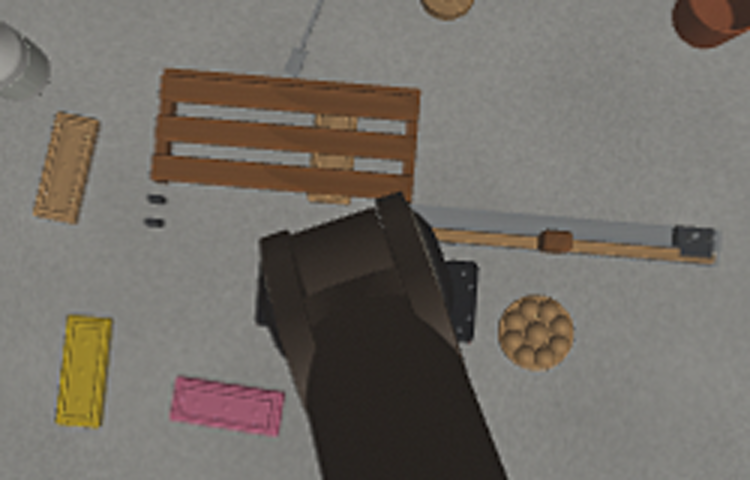

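View pics/k2.png

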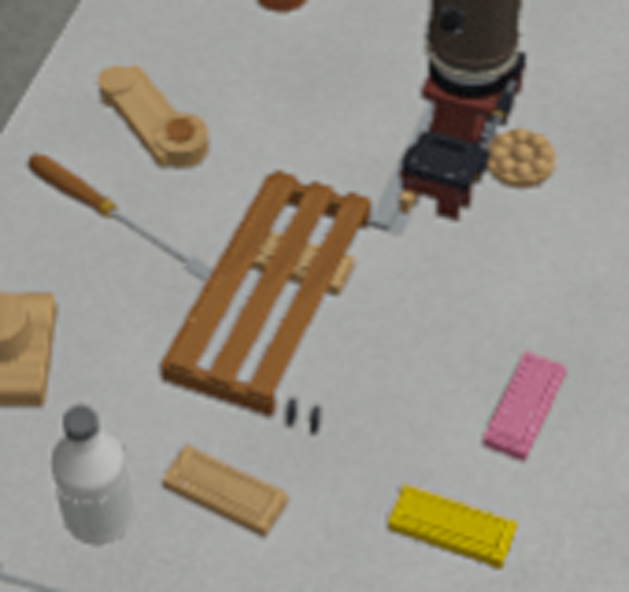

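```bash
python3 -c "
from h import *
print(onplane('side',[[255,293]],0),onplane('top',[[187,166],[191,171]],.16)[0],onplane('top',[[198,176]],.05))
# gouge1
print(onplane('top',[[169,152],[167,190],[166,222]],.01))
t=np.load('t1.npy').astype(int)
m=((t[...,0]-t[...,2])>35).astype(np.uint8)
nl,L=cv2.connectedComponents(m); 
cc,_=cv2.findContours((L==L[205,211]).astype(np.uint8),0,1)
print(cv2.minAreaRect(onplane('top',cc[0].reshape(-1,2),.018)[:,:2].astype(np.float32)))
"
```

```text
[[0.66087597 0.39370339 0.        ]] [0.65460543 0.35574684 0.16      ] [[0.64982887 0.36039509 0.05      ]]
[[0.73595416 0.47051954 0.01      ]
 [0.61392527 0.47009475 0.01      ]
 [0.51365038 0.4680348  0.01      ]]
((0.5642963647842407, 0.3249818980693817), (0.04445740580558777, 0.10902529209852219), 78.70954132080078)
```

```bash
python3 -m pendant '[[80,[0,0,-0.3],[0,0,-1]],[80,[0,0,-0.3],[0,0,-1]],[80,[0,0,-0.3],[0,0,-1]],[80,[0,0,0],[0,0,-1]],[80,[0,0,0],[0,0,-1]],[80,[0,0,0],[0,0,-1]],[80,[0,0,0],[0,0,-1]],[80,[0,0,0],[0,0,-1]],[80,[0,0,0],[0,0,-1]],[80,[0,0,0],[0,0,-1]],[80,[0,0,0],[0,0,-1]],[80,[0,0,0],[0,0,-1]]]' |grep -E "eef|force"; python3 -m pendant '[[80,[0,0,0],[0,0,-1]],[80,[0,0,0],[0,0,-1]],[80,[0,0,0],[0,0,-1]],[80,[0,0,0],[0,0,-1]],[80,[0,0,0],[0,0,-1]],[80,[0,0,0],[0,0,-1]],[80,[0,0,0],[0,0,-1]],[80,[0,0,0],[0,0,-1]],[80,[0,0,0],[0,0,-1]],[80,[0,0,0],[0,0,-1]],[80,[0,0,0],[0,0,-1]],[80,[0,0,0],[0,0,-1]]]' |grep -E "eef|force";python3 -c "
from h import *
go([.5375,.329,.14],168.7)"
```

```text
eef_pos: [0.428, 0.0223, 0.0948]
contact_force: [-0.4, 0.6, -0.2]
eef_pos: [0.425, 0.0361, 0.0822]
contact_force: [-0.5, -0.4, 0.5]
t25.53 p [425.6  35.4 114.2] yaw 123.1 tilt [-1.   1.1] rack [-75.9 -72.7] F [-0.5 -0.4  0.5] w 80.0 q [ 0.66  0.4  -1.    2.11  0.41  0.86 -0.  ]
turn [ 0.07 -0.31 -9.12] shift after [-2.09 12.39 -1.03] shift now [ 7.42 10.16 -0.88]
```

```bash
python3 -m pendant '[[80,[0,0,-0.2],[0,0,-1]],[80,[0,0,-0.2],[0,0,-1]],[80,[0,0,-0.2],[0,0,-1]],[80,[0,0,-0.2],[0,0,-1]],[80,[0,0,-0.2],[0,0,-1]],[80,[0,0,-0.2],[0,0,-1]],[80,[0,0,-0.2],[0,0,-1]],[80,[0,0,-0.2],[0,0,-1]],[80,[0,0,0],[0,0,-1]],[80,[0,0,0],[0,0,0]]]' |grep -E "eef|force";python3 -c "
from h import *
go([.5375,.329,.14],168.7)"
```

```text
eef_pos: [0.4237, 0.0469, 0.1147]
contact_force: [0.4, -0.7, -0.3]
t26.37 p [424.6  45.7 146.7] yaw 171.4 tilt [-1.5  2.2] rack [-77.8 -62.6] F [ 0.4 -0.7 -0.3] w 80.2 q [ 0.84  0.46 -1.26  2.07  0.48  0.99  0.75]
turn [ 0.37 -0.37  0.53] shift after [-2.21 12.    0.27] shift now [-2.77 11.87  0.57]
```

```bash
python3 -m pendant '[[80,[-0.1,0.6,0],[0.37,-0.37,0.53]],[80,[-0.15,0.7,0],[0,0,0]],[80,[-0.15,0.7,0],[0,0,0]],[80,[-0.15,0.7,0],[0,0,0]],[80,[-0.15,0.7,0],[0,0,0]],[80,[-0.15,0.7,0],[0,0,0]]]' |grep -E "eef|force";python3 -c "
from h import *
go([.5375,.329,.14],168.7)"
```

```text
eef_pos: [0.4643, 0.1461, 0.1094]
contact_force: [-0.5, -0.2, -0.6]
t26.87 p [464.5 146.  141.4] yaw 167.2 tilt [-0.4  0.2] rack [-45.8  40.5] F [-0.5 -0.2 -0.6] w 80.3 q [ 0.48  0.52 -1.14  1.96  0.55  1.02  0.43]
turn [ 0.03 -0.08 -0.31] shift after [-1.43  7.75  0.06] shift now [-1.22  7.79  0.07]
```

```bash
python3 -m pendant '[[80,[-0.1,0.7,0],[0,0,-0.3]],[80,[-0.15,0.8,0],[0,0,0]],[80,[-0.15,0.8,0],[0,0,0]],[80,[-0.15,0.8,0],[0,0,0]],[80,[-0.15,0.8,0],[0,0,0]],[80,[-0.15,0.8,0],[0,0,0]],[80,[-0.15,0.8,0],[0,0,0]],[80,[-0.15,0.8,0],[0,0,0]],[80,[-0.15,0.8,0],[0,0,0]],[80,[0,0,0],[0,0,0]]]' |grep -E "eef|force";python3 -c "
from h import *
go([.5375,.329,.08],168.7)"
```

```text
eef_pos: [0.53, 0.3333, 0.0974]
contact_force: [-0.8, 0.1, -0.0]
t27.70 p [530.6 333.  129.4] yaw 167.4 tilt [-1.1  0.6] rack [  5.4 232.1] F [-0.8  0.1 -0. ] w 79.8 q [ 0.02  0.73 -1.    1.63  0.64  1.15  0.22]
turn [ 0.07 -0.24 -0.26] shift after [-0.3  -0.1   1.98] shift now [-0.34 -0.11  1.97]
```

```bash
python3 -m pendant '[[80,[-0.3,-0.1,0.3],[0.07,-0.24,-0.26]],[80,[0,0,0.5],[0,0,0]],[80,[0,0,0.5],[0,0,0]],[80,[0,0,0.5],[0,0,0]],[80,[0,0,0.4],[0,0,0]],[80,[0,0,0],[0,0,0]]]' |grep -E "eef|force";python3 -c "
from h import *
go([.5375,.329,.005],168.7)
crop('side',250,220,350,320,6,'l1.png')
s,R,p=st()
q=proj('side',[p+R@[0,.042,0],p-R@[0,.042,0],[.562,.3245,.018],[.5375,.329,.018]])
print((q+.5-[250,220])*6)"
```

```text
eef_pos: [0.5322, 0.331, 0.0324]
contact_force: [0.3, -0.3, -0.6]
t28.20 p [532.4 331.   64.4] yaw 168.4 tilt [-0.4 -0. ] rack [  7.4 230.3] F [ 0.3 -0.3 -0.6] w 79.3 q [-0.01  0.79 -0.95  1.68  0.72  1.06  0.17]
turn [-0.02 -0.07 -0.06] shift after [-0.21 -0.04  2.38] shift now [-0.23 -0.03  2.38]
t28.25 p [532.6 331.1  65.2] yaw 168.4 tilt [-0.4 -0. ] rack [  7.5 230.4] F [ 0.4 -0.2  0.1] w 80.0 q [-0.01  0.79 -0.95  1.68  0.72  1.06  0.17]
[[243.96966626 405.05457515]
 [322.39153546 288.52619721]
 [240.46557866 367.69377898]
 [279.42078084 385.65404503]]
```

View pics/l1.png

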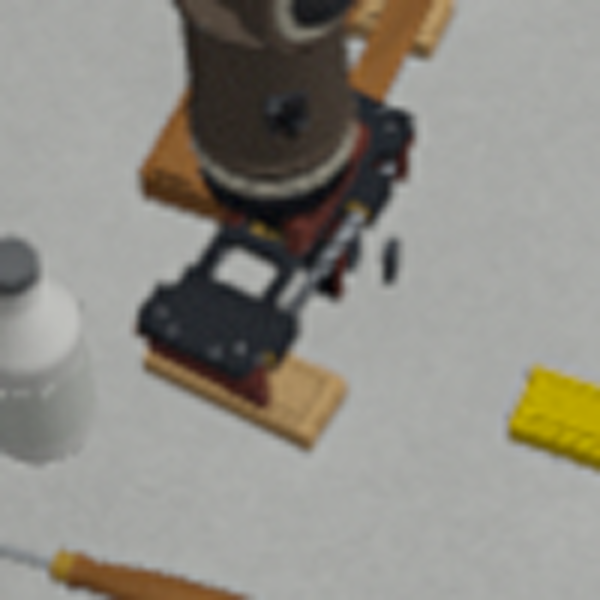

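```bash
python3 -m pendant '[[80,[-0.2,0,0.4],[0,0,0]],[80,[0,0,0.5],[0,0,0]],[80,[0,0,0.4],[0,0,0]],[80,[0,0,0.4],[0,0,0]],[80,[0,0,0.2],[0,0,0]],[80,[0,0,0],[0,0,0]]]' |grep -E "eef|force";python3 -c "
from h import *
go([.5375,.329,.005],168.7)"
```

```text
eef_pos: [0.5388, 0.3293, -0.0186]
contact_force: [-0.4, 0.3, 0.2]
t28.75 p [538.9 329.3  13.4] yaw 168.2 tilt [-0.3  0. ] rack [ 14.  229.1] F [-0.4  0.3  0.2] w 80.2 q [-0.04  0.86 -0.9   1.7   0.78  0.99  0.14]
turn [-0.01 -0.06 -0.1 ] shift after [ 0.05 -0.02  0.34] shift now [ 0.05 -0.02  0.34]
```

```bash
python3 -m pendant '[[80,[0,0,0.25],[0,0,-0.1]],[80,[0,0,0.12],[0,0,0]],[60,[0,0,0],[0,0,0]],[40,[0,0,0],[0,0,0]],[30,[0,0,0],[0,0,0]],[30,[0,0,0],[0,0,0]],[30,[0,0,0],[0,0,0]],[30,[0,0,0],[0,0,0]]]' 30 |tail -1; python3 -c "
from h import *
go([.5375,.329,.04],168.7)
"
```

```text
gripper_width: 0.497
t29.42 p [539.1 330.2   4.4] yaw 168.8 tilt [-0.2  0.1] rack [ 14.1 230. ] F [-0.1 -0.  -1.7] w 49.7 q [-0.04  0.87 -0.89  1.7   0.79  0.97  0.14]
turn [ 0.01 -0.05  0.02] shift after [ 0.05 -0.06 -1.42] shift now [ 0.06 -0.06 -1.42]
```

```bash
python3 -m pendant '[[30,[0,0,-0.4],[0,0,0]],[30,[0,0,-0.7],[0,0,0]],[30,[0,0,-0.7],[0,0,0]],[30,[0,0,-0.7],[0,0,0]],[30,[0,0,-0.7],[0,0,0]],[30,[0,0,-0.7],[0,0,0]],[30,[0,0,0],[0,0,0]]]' 35 |tail -1; python3 -c "
from h import *
go(rackw(-.068,.045,.11),180+RY)
crop('side',250,220,350,320,6,'l2.png')
"
```

```text
gripper_width: 0.5
t30.00 p [538.4 330.2 109.4] yaw 168.9 tilt [-0.3  0.1] rack [ 13.4 230. ] F [ 0.7  1.3 -0.2] w 50.0 q [ 0.01  0.75 -0.98  1.64  0.67  1.13  0.22]
turn [ 0.01 -0.07 -1.33] shift after [ 3.26 -7.4  -0.02] shift now [ 2.38 -7.73 -0.01]
```

View pics/l2.png

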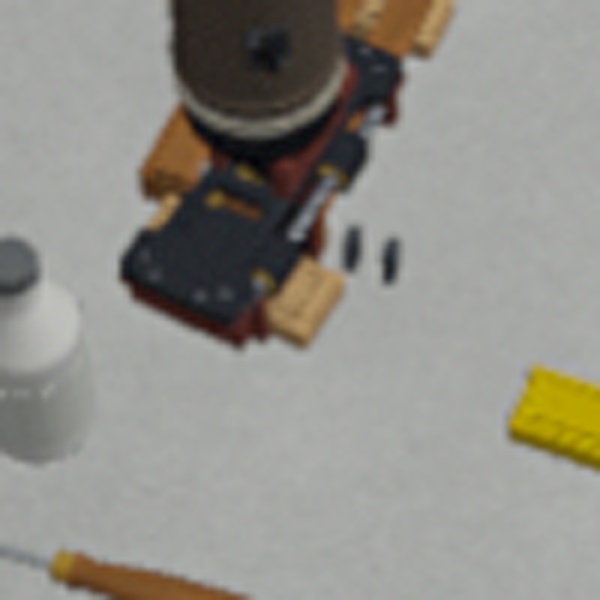

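```bash
python3 -m pendant '[[30,[0,0,0],[0,0,-0.66]],[30,[0,0,0],[0,0,-0.66]],[30,[0.3,-0.6,0],[0,0,0]],[30,[0.4,-0.8,0],[0,0,0]],[30,[0.4,-0.8,0],[0,0,0]],[30,[0.4,-0.8,0],[0,0,0]],[30,[0.4,-0.8,0],[0,0,0]],[30,[0.4,-0.8,0],[0,0,0]],[30,[0.3,-0.8,0],[0,0,0]],[30,[0.3,-0.8,0],[0,0,0]],[30,[0,0,0],[0,0,0]]]' 35 |tail -1; python3 -c "
from h import *
go(rackw(-.068,.045,.11),180+RY)
"
```

```text
gripper_width: 0.494
t30.97 p [445.  171.8 100.7] yaw 176.0 tilt [-0.9 -0.2] rack [-67.2  64.7] F [ 0.5 -0.8 -0. ] w 49.4 q [ 0.39  0.59 -1.12  2.01  0.64  0.97  0.44]
turn [-0.06 -0.18  0.09] shift after [ 0.03 -0.79 -0.37] shift now [ 0.04 -0.79 -0.37]
```

```bash
python3 -m pendant '[[30,[0,-0.4,0.3],[0,-0.18,0.09]],[30,[0,-0.3,0.5],[0,0,0]],[30,[0,0,0.5],[0,0,0]],[30,[0,0,0.5],[0,0,0]],[30,[0,0,0.5],[0,0,0]],[30,[0,0,0.4],[0,0,0]],[30,[0,0,0],[0,0,0]]]' 35 |tail -1; python3 -c "
from h import *
go(rackw(-.068,.045,.006),180+RY)
crop('side',280,180,380,280,6,'l3.png')
"
```

```text
gripper_width: 0.498
t31.55 p [442.4 151.6  28.4] yaw 175.3 tilt [-0.1 -0.3] rack [-68.3  44.4] F [ 0.6 -0.2 -0.9] w 49.8 q [ 0.34  0.66 -1.    2.09  0.78  0.83  0.34]
turn [-0.07 -0.01 -0.04] shift after [-0.01  0.02  0.9 ] shift now [-0.01  0.03  0.9 ]
```

View pics/l3.png

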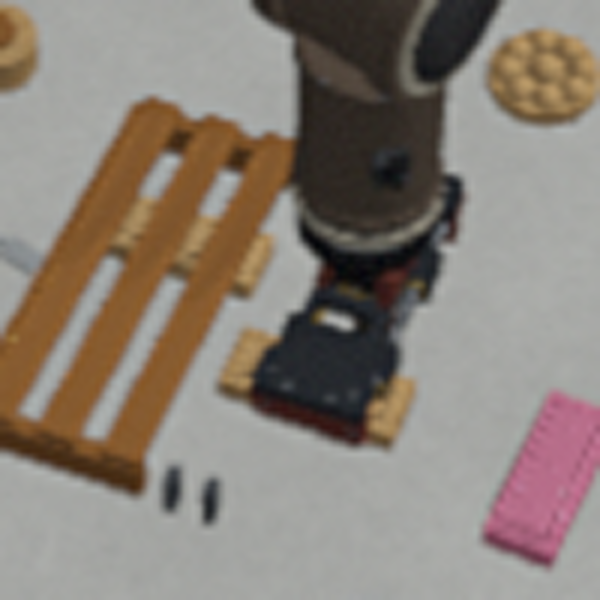

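```bash
python3 -m pendant '[[30,[0,0,0.4],[0,0,0]],[30,[0,0,0.3],[0,0,0]],[30,[0,0,0.1],[0,0,0]],[30,[0,0,0],[0,0,0]],[30,[0,0,0],[0,0,0]]]' 35 |tail -1; python3 -c "
from h import *
go(rackw(.01,.045,.006),180+RY)
"
```

```text
gripper_width: 0.496
t32.02 p [443.4 153.2   8.2] yaw 175.4 tilt [ 0.  -0.3] rack [-67.4  46.1] F [ 0.5 -0.2 -1. ] w 49.6 q [ 0.3   0.69 -0.97  2.1   0.83  0.79  0.3 ]
turn [-0.05  0.01 -0.02] shift after [-3.1  -0.04  0.09] shift now [-3.1  -0.04  0.09]
```

```bash
python3 -m pendant '[[30,[-0.3,0,0.1],[0,0,0]],[30,[-0.4,0,0],[0,0,0]],[30,[-0.4,0,0],[0,0,0]],[30,[-0.4,0,0],[0,0,0]],[30,[-0.4,0,0],[0,0,0]],[30,[0,0,0],[0,0,0]]]' 35 |tail -1; python3 -c "
from h import *
go(rackw(.01,.045,.005),180+RY)
"
```

```text
gripper_width: 0.499
t32.52 p [498.  148.6   6.8] yaw 175.3 tilt [ 0.2 -0.2] rack [-12.6  45.8] F [-0.7  0.1 -0.6] w 49.9 q [ 0.31  0.75 -0.95  1.99  0.83  0.85  0.38]
turn [-0.05  0.05 -0.04] shift after [-0.9  -0.03  0.07] shift now [-0.9  -0.03  0.07]
```

```bash
python3 -m pendant '[[30,[-0.4,0,0.05],[0,0,0]],[30,[-0.3,0,0],[0,0,0]],[30,[-0.15,0,0],[0,0,0]],[30,[0,0,0],[0,0,0]],[64,[0,0,0],[0,0,0]],[68,[0,0,0],[0,0,0]],[68,[0,0,0],[0,0,0]]]' 35 |tail -1; python3 -c "
from h import *
go(rackw(-.06,.045,.005),180+RY)
crop('side',280,180,380,280,6,'l4.png')
"
```

```text
gripper_width: 0.666
t33.10 p [521.  146.7   5.6] yaw 175.2 tilt [ 0.2 -0.2] rack [10.4 45.7] F [0.5 0.7 1.3] w 66.6 q [ 0.31  0.77 -0.94  1.94  0.83  0.88  0.42]
turn [-0.03  0.04 -0.06] shift after [ 2.82 -0.03  0.03] shift now [ 2.82 -0.04  0.02]
```

View pics/l4.png

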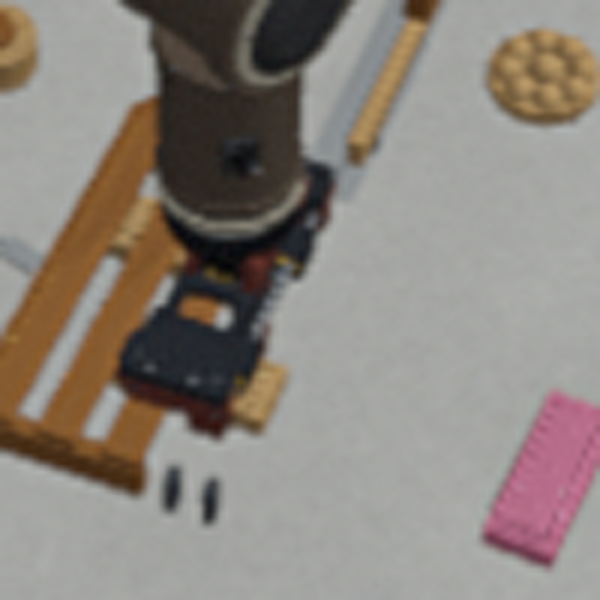

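```bash
python3 -m pendant '[[68,[0.4,0,0],[0,0,0]],[68,[0.6,0,0],[0,0,0]],[68,[0.6,0,0],[0,0,0]],[68,[0.6,0,0],[0,0,0]],[68,[0.4,0,0],[0,0,0]],[68,[0,0,0],[0,0,0]],[18,[0,0,0],[0,0,0]],[18,[0,0,0],[0,0,0]],[18,[0,0,0],[0,0,0]],[18,[0,0,0],[0,0,0]]]' 35 |tail -1; python3 -c "
from h import *
go(rackw(.012,.045,.005),180+RY)
crop('side',280,180,380,280,6,'l5.png')
"
```

```text
gripper_width: 0.415
t33.98 p [450.3 152.6   6. ] yaw 175.3 tilt [ 0.2 -0.2] rack [-60.5  46. ] F [0.8 0.4 0.5] w 41.5 q [ 0.3   0.7  -0.96  2.09  0.84  0.79  0.3 ]
turn [-0.04  0.05 -0.05] shift after [-2.9  -0.04  0.04] shift now [-2.9  -0.03  0.05]
```

View pics/l5.png

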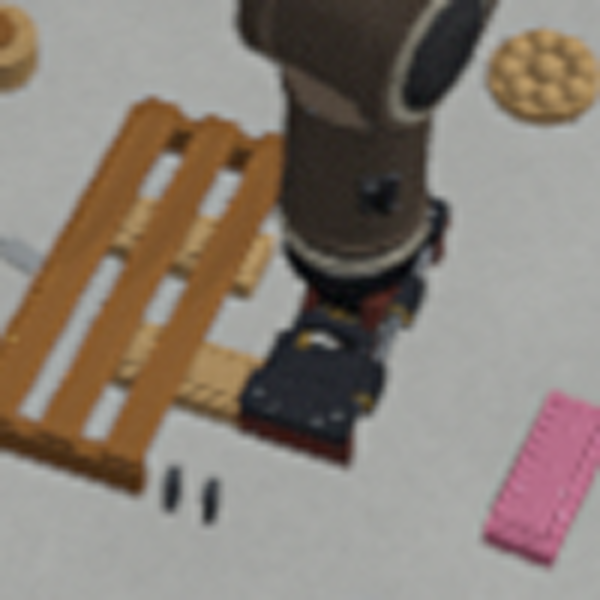

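```bash
python3 -m pendant '[[18,[0,0,0],[0,0,0]],[18,[0,0,0],[0,0,0]],[18,[0,0,0],[0,0,0]]]' |tail -1; python3 -m pendant '[[18,[-0.35,0,0],[0,0,0]],[18,[-0.4,0,0],[0,0,0]],[18,[-0.4,0,0],[0,0,0]],[18,[-0.4,0,0],[0,0,0]],[18,[-0.4,0,0],[0,0,0]],[18,[0,0,0],[0,0,0]]]' |tail -1; python3 -c "
from h import *
go(rackw(.012,.045,.005),180+RY)
"
```

```text
gripper_width: 0.188
gripper_width: 0.179
t34.78 p [506.2 147.5   5.9] yaw 175.1 tilt [ 0.2 -0.2] rack [-4.3 45.3] F [-0.1 -0.3  0.1] w 17.9 q [ 0.31  0.75 -0.94  1.97  0.83  0.86  0.39]
turn [-0.03  0.05 -0.08] shift after [-0.65 -0.01  0.04] shift now [-0.65 -0.01  0.04]
```

```bash
python3 -m pendant '[[18,[-0.3,0,0],[0,0,0]],[18,[-0.25,0,0],[0,0,0]],[18,[-0.1,0,0],[0,0,0]],[18,[-0.08,0,0],[0,0,0]]]' |grep -E "eef|force"; python3 -m pendant '[[18,[-0.1,0,0],[0,0,0]],[18,[-0.08,0,0],[0,0,0]]]' |grep -E "eef|force"; python3 -c "
from h import *
go(rackw(.012,.045,.005),180+RY)
"
```

```text
eef_pos: [0.5232, 0.1458, -0.0266]
contact_force: [-12.9, 0.6, 11.2]
eef_pos: [0.5228, 0.1458, -0.027]
contact_force: [-5.5, -0.1, 4.4]
t35.28 p [523.1 146.    5. ] yaw 175.2 tilt [-0.6 -0.3] rack [12.6 45.1] F [-5.5 -0.1  4.4] w 17.9 q [ 0.31  0.78 -0.94  1.92  0.82  0.89  0.43]
turn [-0.07 -0.11 -0.06] shift after [ 0.02 -0.01  0.  ] shift now [ 0.02 -0.01  0.  ]
```

```bash
python3 -m pendant '[[18,[0.3,0,0],[0,-0.1,0]],[18,[0.8,0,0],[0,0,0]],[18,[0.8,0,-0.4],[0,0,0]],[40,[0.8,0,-0.8],[0,0,0]],[68,[0.4,-0.3,-0.8],[0,0,0.9]],[68,[0,-0.4,-0.8],[0,0,1]],[68,[0,-0.4,-0.8],[0,0,1]],[68,[0,-0.4,-0.8],[0,0,1]],[68,[0,0,-0.6],[0,0,1]],[68,[0,0,-0.2],[0,0,1]],[68,[0,0,0],[0,0,1]],[68,[0,0,0],[0,0,1]]]' |grep -E "eef|force"; python3 -c "
from h import *
go(rackw(-.05,-.2,.15),RY)
t=snapshot('top');s=snapshot('side')
crop('top',190,150,440,310,3,'m1.png',t)
crop('side',230,150,400,310,3.7,'m2.png',s)
"
```

```text
eef_pos: [0.4323, 0.1161, 0.1086]
contact_force: [0.0, 0.1, 0.3]
t36.28 p [432.4 116.3 140.6] yaw 134.4 tilt [-0.2 -0.5] rack [-75.5   8.4] F [0.  0.1 0.3] w 68.3 q [ 0.48  0.39 -1.04  2.05  0.43  0.94 -0.01]
turn [1.000e-02 1.300e-01 2.777e+01] shift after [ 1.02  8.34 -0.38] shift now [-6.25 -5.61 -0.31]
```

View pics/m1.png

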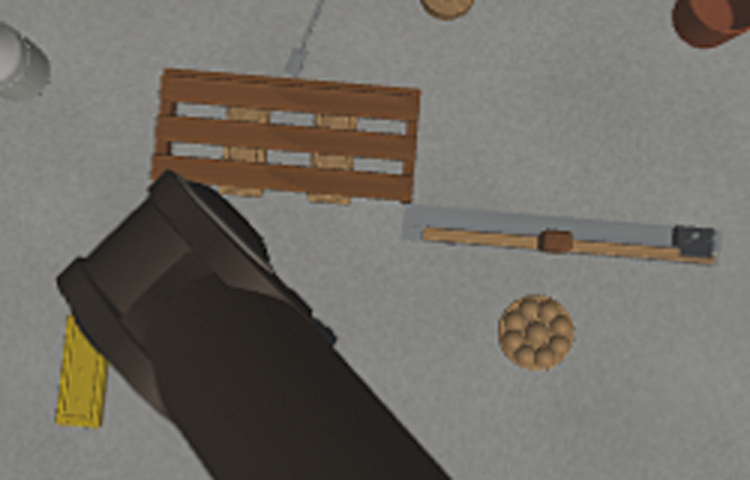

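View pics/m2.png

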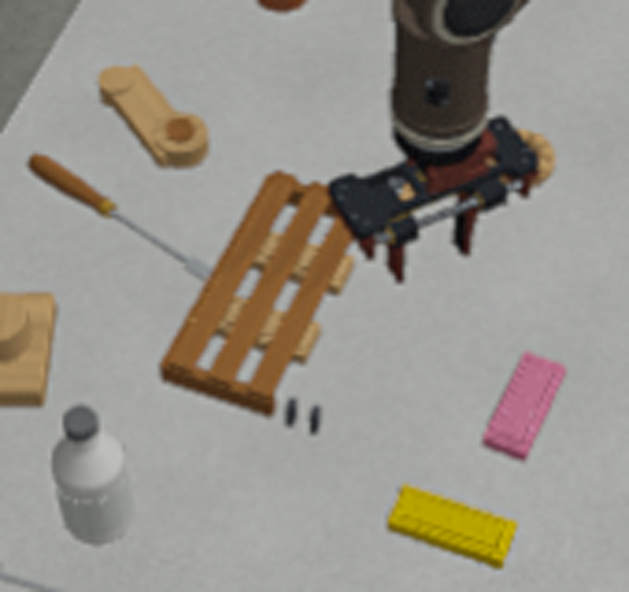

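```bash
python3 -m pendant '[[68,[0,0,0],[0,0,1]],[68,[0,0,0],[0,0,1]],[68,[0,0,0],[0,0,1]],[68,[0,0,0],[0,0,1]],[68,[0,0,0],[0,0,1]],[68,[0,0,0],[0,0,1]],[68,[0,0,0],[0,0,1]],[68,[0,0,0],[0,0,1]],[68,[0,0,0],[0,0,1]],[68,[0,0,0],[0,0,1]],[68,[0,0,0],[0,0,1]],[68,[0,0,0],[0,0,1]]]' |grep -E "eef"; python3 -m pendant '[[68,[0,0,0],[0,0,1]],[68,[0,0,0],[0,0,1]],[68,[0,0,0],[0,0,1]],[68,[0,0,0],[0,0,1]],[68,[0,0,0],[0,0,1]],[68,[0,0,0],[0,0,1]],[68,[0,0,0],[0,0,1]],[68,[0,0,0],[0,0,1]],[68,[0,0,0],[0,0,1]],[68,[0,0,0],[0,0,1]],[68,[0,0,0],[0,0,1]],[68,[0,0,0],[0,0,1]]]' |grep -E "eef"; python3 -c "
from h import *
go(rackw(0,-.273,.12),RY)"
```

```text
eef_pos: [0.4296, 0.1167, 0.1056]
eef_pos: [0.4257, 0.1178, 0.1016]
t38.38 p [426.4 118.3 133.6] yaw 14.8 tilt [-1.1 -0.8] rack [-81.7   9.9] F [0.2 0.5 0.2] w 67.7 q [ 0.12  0.28 -0.58  2.07  0.21  0.87 -1.9 ]
turn [0.14 0.24 3.87] shift after [ 3.27 11.32  0.54] shift now [-0.65 11.75  0.66]
```

```bash
python3 -m pendant '[[68,[0,0.3,0],[0.14,0.24,1]],[68,[0,0.5,0],[0,0,1]],[68,[0,0.8,0],[0,0,1]],[68,[0,0.8,0],[0,0,0.87]],[68,[0.2,0.8,0],[0,0,0]],[68,[0.3,0.8,0],[0,0,0]],[68,[0.3,0.8,0],[0,0,0]],[68,[0.3,0.8,0],[0,0,0]],[68,[0.3,0.8,0],[0,0,0]],[68,[0.3,0.8,0],[0,0,0]],[68,[0.3,0.8,0],[0,0,0]],[68,[0.3,0.8,0],[0,0,0]]]' |grep -E "eef"; python3 -c "
from h import *
go(rackw(0,-.273,.12),RY)"
```

```text
eef_pos: [0.4735, -0.1136, 0.0973]
t39.38 p [ 473.9 -113.7  129.3] yaw -3.4 tilt [-0.6  0.2] rack [ -16.1 -217.6] F [ 0.3 -0.3 -0.1] w 68.6 q [ 0.46  0.32 -0.39  2.    0.16  0.86 -1.65]
turn [-0.02  0.13  0.22] shift after [0.64 2.21 0.37] shift now [0.61 2.23 0.36]
```

```bash
python3 -m pendant '[[68,[0.2,0.5,0],[0,0.13,0.22]],[68,[0.2,0.6,0],[0,0,0]],[68,[0.2,0.6,0],[0,0,0]],[68,[0.1,0.4,0],[0,0,0]],[68,[0,0,0],[0,0,0]]]' |grep -E "eef"; python3 -c "
from h import *
go(rackw(0,-.273,.044),RY)
crop('side',290,110,400,220,5.4,'n1.png')
s,R,p=st()
q=proj('side',[p+R@[0,.037,0],p-R@[0,.037,0],rackw(0,-.273,.08)])
print((q+.5-[290,110])*5.4)"
```

```text
eef_pos: [0.4857, -0.1761, 0.0953]
t39.80 p [ 485.8 -176.1  127.3] yaw -4.8 tilt [-0.1  0.1] rack [   0.7 -278.9] F [-0.4 -0.5  0.8] w 68.1 q [ 0.54  0.36 -0.36  1.94  0.16  0.87 -1.55]
turn [-0.01  0.01 -0.05] shift after [-0.03 -0.24  3.33] shift now [-0.02 -0.23  3.33]
t39.85 p [ 485.6 -175.   127.2] yaw -4.7 tilt [-0.1  0.1] rack [   0.4 -277.8] F [-0.  -0.2  0. ] w 68.0 q [ 0.54  0.36 -0.36  1.94  0.16  0.87 -1.55]
[[346.24495509 255.00863609]
 [312.31436598 321.94892529]
 [324.22371124 339.71524444]]
```

View pics/n1.png

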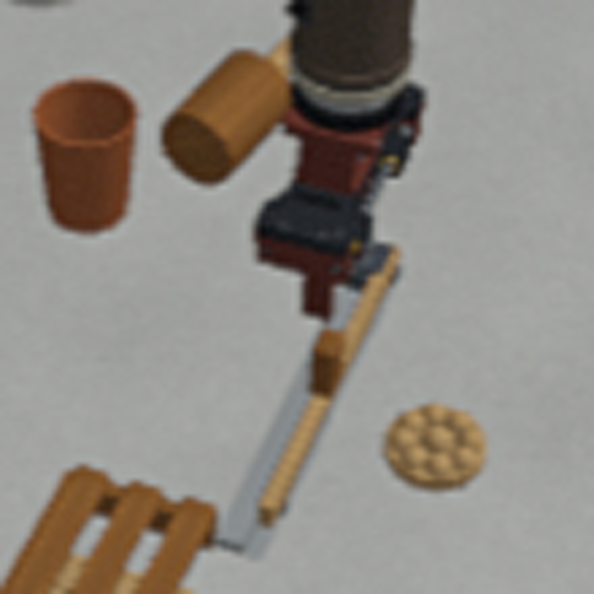

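```bash
python3 -m pendant '[[68,[0,-0.2,0.4],[0,0,0]],[68,[0,0,0.5],[0,0,0]],[68,[0,0,0.5],[0,0,0]],[68,[0,0,0.5],[0,0,0]],[68,[0,0,0.4],[0,0,0]],[68,[0,0,0.2],[0,0,0]],[68,[0,0,0],[0,0,0]]]' |grep -E "eef"; python3 -c "
from h import *
go(rackw(.0015,-.273,.044),RY)"
```

```text
eef_pos: [0.4847, -0.1592, 0.0276]
t40.43 p [ 484.8 -159.4   59.6] yaw -4.2 tilt [-0.1  0.3] rack [  -1.7 -262.4] F [-1.4  0.6 -0.1] w 68.3 q [ 0.5   0.45 -0.34  2.01  0.22  0.72 -1.62]
turn [-0.06  0.02  0.06] shift after [0.13 0.43 0.62] shift now [0.12 0.43 0.62]
```

```bash
python3 -m pendant '[[68,[0.1,0.4,0],[0,0,0]],[68,[0,0,0.3],[0,0,0]],[68,[0,0,0.3],[0,0,0]],[68,[0,0,0],[0,0,0]]]' |grep -E "eef"; python3 -c "
from h import *
go(rackw(.0015,-.273,.044),RY)"
```

```text
eef_pos: [0.4877, -0.1696, 0.0122]
t40.77 p [ 487.7 -169.8   44.2] yaw -4.1 tilt [0.  0.3] rack [   2.  -272.4] F [-1.  -0.2 -0.4] w 68.0 q [ 0.5   0.48 -0.33  2.    0.23  0.69 -1.61]
turn [-0.06 -0.    0.08] shift after [-0.02  0.02  0.01] shift now [-0.02  0.02  0.01]
```

Close on the handle and slide back with the bar still down until short of the bump, then lift.

```bash
python3 -m pendant '[[25,[0,0,0],[0,0,0]],[20,[0,0,0],[0,0,0]],[10,[0,0,0],[0,0,0]],[0,[0,0,0],[0,0,0]],[0,[0,0,0],[0,0,0]],[0,[0,0,0],[0,0,0]],[0,[0,0,-0.2],[0,0,0]],[0,[0,0,-0.3],[0,0,0]],[0,[0,0,-0.3],[0,0,0]],[0,[0,0,0],[0,0,0]]]' 30 |tail -1; python3 -c "
from h import *
go(rackw(.0015,-.06,.064),RY)"
```

```text
gripper_width: 0.322
t41.60 p [ 487.9 -170.1   66.3] yaw -4.2 tilt [0.1 0.3] rack [   2.3 -272.8] F [ 0.   0.5 -2.4] w 32.2 q [ 0.52  0.45 -0.34  1.99  0.21  0.73 -1.59]
turn [-0.06 -0.01  0.07] shift after [-0.03 -8.51  0.09] shift now [ 0.02 -8.51  0.14]
```

```bash
python3 -m pendant '[[0,[0,-0.4,0],[0,0,0]],[0,[0,-0.8,0],[0,0,0]],[0,[0,-0.8,0],[0,0,0]],[0,[0,-0.8,0],[0,0,0]],[0,[0,-0.8,0],[0,0,0]],[0,[0,-0.8,0],[0,0,0]],[0,[0,-0.8,0],[0,0,0]],[0,[0,-0.8,0],[0,0,0]],[0,[0,-0.8,0],[0,0,0]],[0,[0,-0.8,0],[0,0,0]],[0,[0,-0.5,0],[0,0,0]],[0,[0,0,0],[0,0,0]]]' 30 |tail -1; python3 -c "
from h import *
go(rackw(.0015,0.0005,.064),RY)"
```

```text
gripper_width: 0.316
t42.60 p [505.4  42.6  69.2] yaw -4.4 tilt [0.5 0.1] rack [  3.1 -59.4] F [ 3.8  0.2 -4. ] w 31.6 q [ 0.12  0.43 -0.38  2.02  0.24  0.72 -2.04]
turn [-0.03 -0.1   0.03] shift after [-0.06 -2.4   0.21] shift now [-0.06 -2.4   0.21]
```

```bash
python3 -m pendant '[[0,[-0.06,-0.3,0.15],[0,-0.1,0]],[0,[0,-0.5,0],[0,0,0]],[0,[0,-0.5,0],[0,0,0]],[0,[0,-0.4,0],[0,0,0]],[0,[0,-0.3,0],[0,0,0]],[0,[0,-0.1,0],[0,0,0]],[0,[0,0,0],[0,0,0]]]' 30 |tail -1; python3 -c "
from h import *
go(rackw(.0015,0.0005,.044),RY)"
```

```text
gripper_width: 0.318
t43.18 p [509.6  94.9  65.3] yaw -4.6 tilt [0.2 0. ] rack [ 3.2 -6.8] F [ 1.1 -0.4 -3. ] w 31.8 q [ 0.02  0.46 -0.38  1.99  0.25  0.74 -2.15]
turn [-0.01 -0.03 -0.01] shift after [-0.07 -0.29  0.85] shift now [-0.07 -0.29  0.85]
```

```bash
python3 -m pendant '[[0,[-0.05,-0.15,0],[0,0,0]],[0,[0,-0.15,0],[0,0,0]],[0,[0,-0.15,0],[0,0,0]],[0,[0,-0.1,0],[0,0,0]],[0,[0,0,0],[0,0,0]]]' 30 |grep -E "force|eef"; python3 -c "
from h import *
go(rackw(.0015,0.0005,.044),RY)"
```

```text
eef_pos: [0.5105, 0.1034, 0.0331]
contact_force: [0.9, 1.0, -2.1]
t43.60 p [510.4 103.6  65.1] yaw -4.9 tilt [ 0.2 -0.3] rack [3.3 1.8] F [ 0.9  1.  -2.1] w 31.7 q [-0.    0.46 -0.37  1.98  0.25  0.74 -2.18]
turn [ 0.05 -0.04 -0.07] shift after [-0.07  0.05  0.84] shift now [-0.07  0.05  0.84]
```

```bash
python3 -m pendant '[[0,[-0.05,-0.03,0.25],[0,0,0]],[0,[0,-0.03,0.25],[0,0,0]],[0,[0,-0.03,0.2],[0,0,0]],[0,[0,-0.03,0.1],[0,0,0]],[0,[0,0,0],[0,0,0]]]' 30 |grep -E "force|eef"; python3 -c "
from h import *
go(rackw(.0015,0.0005,.044),RY)
crop('side',280,180,380,280,6,'o1.png')"
```

```text
eef_pos: [0.5107, 0.1035, 0.0123]
contact_force: [-2.0, -1.8, 12.3]
t44.02 p [510.6 103.7  44.3] yaw -5.0 tilt [ 0.3 -0.4] rack [3.4 2. ] F [-2.  -1.8 12.3] w 32.0 q [-0.02  0.49 -0.36  2.    0.27  0.7  -2.21]
turn [ 0.08 -0.06 -0.1 ] shift after [-0.08  0.06  0.01] shift now [-0.08  0.06  0.01]
```

View pics/o1.png

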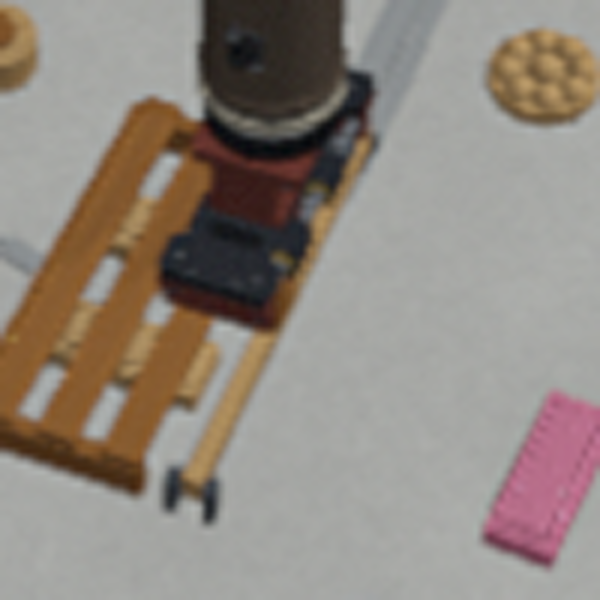

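```bash
python3 -m pendant '[[0,[0,-0.1,0],[0,0,0.1]],[0,[0,-0.1,0],[0,0,0]],[0,[0,-0.1,0],[0,0,0]]]' 30 |grep -E "force|eef"; python3 -m pendant '[[40,[0,0,0],[0,0,0]],[60,[0,0,0],[0,0,0]],[68,[0,0,0],[0,0,0]],[68,[0,0,0],[0,0,0]],[68,[0,0,-0.4],[0,0,0]],[68,[0,0,-0.8],[0,0,0]],[68,[0,0,-0.8],[0,0,0]],[68,[0,0,-0.8],[0,0,0]],[68,[0,0,-0.8],[0,0,0]],[68,[-0.8,0,-0.5],[0,0,0]],[68,[-0.8,0,0],[0,0,0]],[68,[-0.8,0,0],[0,0,0]]]'|grep eef; python3 -m pendant '[[68,[0,0.8,0],[0,0,0]],[68,[0,0.8,0],[0,0,0]],[68,[0,0.8,0],[0,0,0]],[68,[0,0.8,0],[0,0,0]],[68,[0,0.8,0],[0,0,0]],[68,[0,0.8,0],[0,0,0]],[68,[0,0.8,0],[0,0,0]],[68,[0,0.8,0],[0,0,0]],[68,[0,0.8,0],[0,0,0]],[68,[0,0.8,0],[0,0,0]],[68,[0,0,0],[0,0,0]]]'|grep eef
python3 -c "
from h import *
st()
t=snapshot('top');s=snapshot('side');np.save('t2.npy',t);np.save('s2.npy',s)
crop('top',190,150,440,310,3,'p1.png',t)
crop('side',230,150,400,310,3.7,'p2.png',s)
"
```

```text
eef_pos: [0.5107, 0.1032, 0.0122]
contact_force: [-0.5, -10.2, 6.5]
eef_pos: [0.4485, 0.1156, 0.1219]
eef_pos: [0.4256, -0.0839, 0.1334]
t46.23 p [425.4 -83.6 165.4] yaw -4.7 tilt [ 0.3 -0.5] rack [ -66.8 -191.4] F [-0.9  0.3 -0.5] w 67.9 q [ 0.35  0.16 -0.31  2.09  0.08  0.89 -1.65]
```

View pics/p1.png

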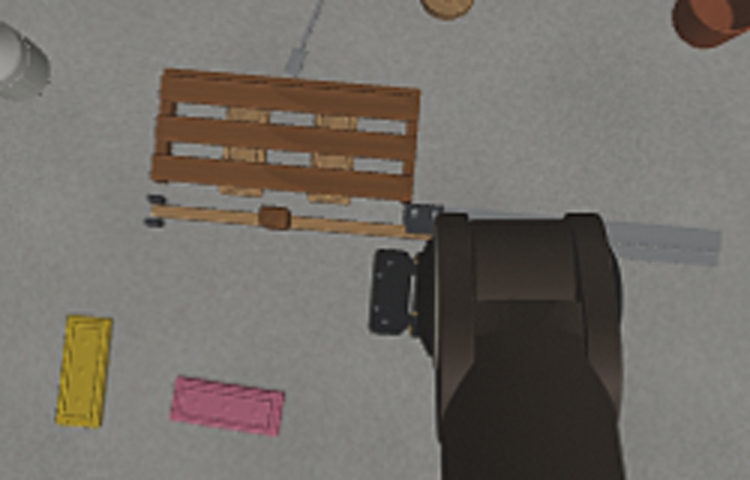

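View pics/p2.png

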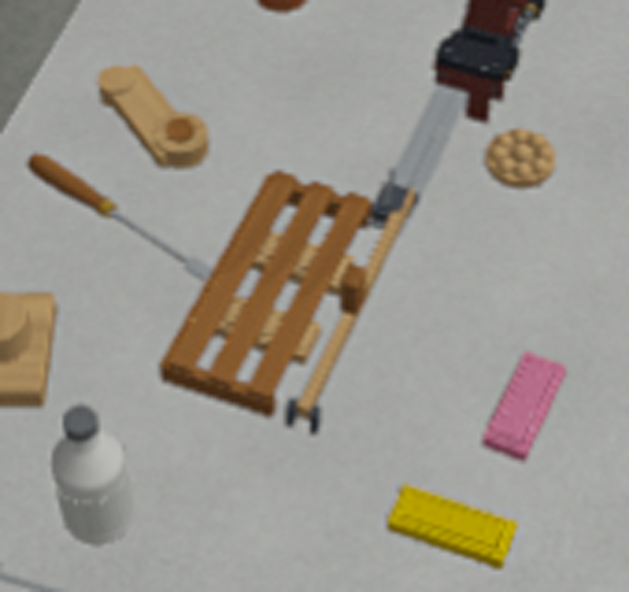

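```bash
python3 -c "
from h import *
for a,b,n in(('t0','t2','top'),('s0','s2','side')):
    d=np.abs(np.load(a+'.npy').astype(int)-np.load(b+'.npy')).sum(2)
    m=(d>60).astype(np.uint8);nl,L,st_,ce=cv2.connectedComponentsWithStats(m)
    print(n,[(s.tolist()) for s in st_[1:] if s[4]>=6])
    cv2.imwrite('pics/diff_%s.png'%n,np.clip(d*2,0,255).astype(np.uint8))
"
```

```text
top [[380, 180, 17, 37, 562], [201, 187, 23, 38, 577], [265, 186, 15, 5, 54], [294, 188, 15, 5, 56], [264, 199, 15, 5, 55], [293, 201, 15, 5, 56], [263, 212, 15, 4, 38], [293, 215, 14, 3, 34], [285, 219, 3, 8, 8], [313, 220, 99, 180, 11889], [536, 325, 104, 72, 4212], [339, 392, 3, 8, 13]]
side [[347, 0, 190, 184, 7570], [509, 0, 38, 65, 534], [496, 23, 37, 34, 412], [458, 54, 69, 173, 2225], [527, 65, 5, 5, 8], [360, 72, 9, 8, 41], [314, 164, 29, 16, 282], [297, 213, 9, 11, 45], [458, 212, 2, 4, 6], [480, 214, 14, 6, 58], [308, 216, 8, 11, 45], [493, 216, 7, 6, 20], [318, 219, 7, 11, 35], [287, 230, 10, 12, 51], [298, 234, 9, 11, 48], [308, 237, 9, 12, 54], [273, 270, 35, 26, 457]]
```

View pics/diff_side.png

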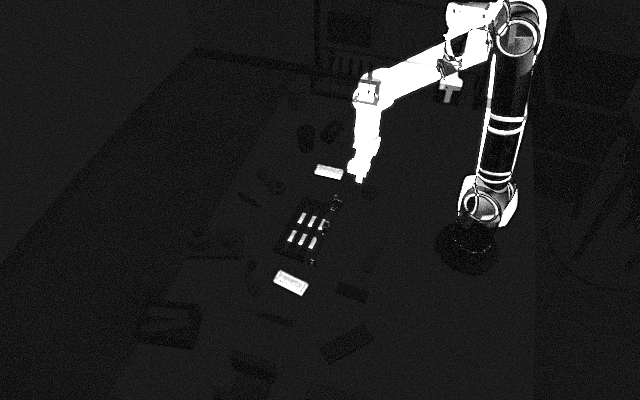

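View pics/diff_top.png

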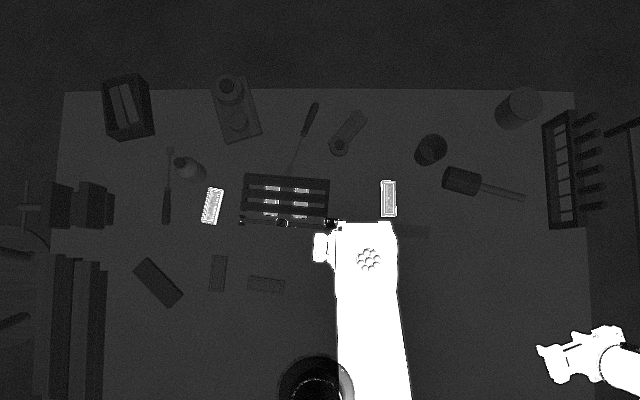

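```bash
python3 -c "
from h import *
st();print(finish_job())"
```

```text
t46.33 p [426.  -80.5 165.3] yaw -4.5 tilt [ 0.4 -0.5] rack [ -66.5 -188.3] F [-0.2  0.4  0.3] w 67.9 q [ 0.35  0.17 -0.31  2.09  0.08  0.89 -1.65]
the job is handed in; nothing more can be done
None
```

The job is handed in, at about 46 s of the 210 s allowed. I lifted the bar over its bump and slid it fully open. I then pushed both pale panels lengthwise against the rack's back stop and closed the bar over the bump. Only two pale panels were on the bench. I left the yellow and pink look-alikes and the plain offcuts in the crate alone.

**Last checks**
- **Panels:** both pictures show them under all three slats, each with a thin strip (about 6 mm expected) in front of the first slat. Each push stopped firmly, with about 10 N building up, about 2 mm short of where I expected.
- **Bar:** it travelled about 275 mm back and ended against its stop with 10 N of push. The grip height was back at its starting value, so the lift is about 0. The handle's edge sits up to about 1 pixel from where it was in the first picture, a millimetre or two, which fits the 3 mm of play when shut.
- **Other things:** comparing before and after pictures showed no change apart from the panels, the arm and that handle edge. The arm partly covers the area around the rosette in the last top view, but the side view shows the rosette in place.

**One disagreement:** the reported tool position runs about 32 mm too low compared with the real fingertips. I found this by touching the bench and corrected for it throughout. The two cameras also differed by about 5 to 8 mm, so I used averages.

I saw no panel knocked aside and no slackening of the grip.

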